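Clamp a resin specimen block in the collet of the trimming stand

TASK

Take the amber resin block out of the rack and set its shank fully home in the collet of the trimming stand. Then turn the knurled brass nut clockwise (seen from above) until you feel the collet grip the shank firmly, without overtightening it, and let go. Leave the other two blocks in the rack and do not disturb the vial.

Things in the scene. Friction and masses are not known exactly. Their poses are not given: they have to be found in the camera images.
- stand: Trimming stand, fixed to the bench: grey base plate 92 x 92 x 14 mm, aluminium column at most 54 mm in diameter up to 46 mm, on it the knurled brass nut, a ring 43 mm in outer diameter, 50 to 76 mm above the bench. Origin: centre of the base's underside; z up. The bore for the shank lies 5 mm off the nut's axis, towards the stand's -x.
- collet_seat (a point): Centre of the bore's seat, 46 mm above the bench; z up. The bore opens upward through the nut: past fixed V jaws (0.4 mm off the shank on the +x side, tops flared, 74 mm above the bench) into a guide bore 9.6 mm wide over the last 9 mm. Fully home, the shank's underside is on the seat: 30 mm deep, head 10 mm clear of the nut, tip 35 mm above it.
- nut_top (a point): On the nut's axis at its top face, 76 mm above the bench; does not turn with the nut. Clockwise from above drives a cam in the nut against the shank; the nut does not rise or sink and stays where left. It runs free (0.25 N m) for 0.5 to 1.6 rad, start unknown; then torque climbs unevenly, about 0.6 to 1 N m per rad. A lasting 0.2 to 0.3 N m over free running is a firm grip, 0.4 too tight.
- rack: White plastic rack, 50 x 180 x 36 mm, fixed to the bench. Origin: centre of its underside; its long side is its y axis. Three upright holes 10 mm in diameter and 30 mm deep, at y = -60, 0 and +60 mm; which block stands in which hole varies.
- block_amber: Block with amber resin, to be clamped; 65 mm tall, 50 to 85 g, upright in a rack hole at the start: steel shank 8 mm in diameter, 40 mm long, foot tapered; above it a round head 16 mm in diameter (aluminium collar 40 to 50 mm up, resin 50 to 65 mm up, ending in a 5 mm blunt cone). Origin: centre of the shank's underside; z up the axis.
- block_pale: Block with cream-white resin, to be left alone; 65 mm tall, 50 to 85 g, upright in a rack hole at the start: steel shank 8 mm in diameter, 40 mm long, foot tapered; above it a round head 16 mm in diameter (aluminium collar 40 to 50 mm up, resin 50 to 65 mm up, ending in a 5 mm blunt cone). Origin: centre of the shank's underside; z up the axis.
- block_dark: Block with blackish resin, to be left alone; 65 mm tall, 50 to 85 g, upright in a rack hole at the start: steel shank 8 mm in diameter, 40 mm long, foot tapered; above it a round head 16 mm in diameter (aluminium collar 40 to 50 mm up, resin 50 to 65 mm up, ending in a 5 mm blunt cone). Origin: centre of the shank's underside; z up the axis.
- vial: Glass vial with a black cap, 24 mm in diameter and 60 mm tall, standing loose beside the stand, about 130 mm from its axis; to be left alone. Origin: centre of its underside.

How it is judged (in metres and radians):
On the way:
1. the amber block's shank is fully home in the collet (underside within 2 mm of the seat, upright within 0.15 rad) (distance between block_amber and collet_seat below 0.002 m and angle between block_amber's own z axis and vertical below 0.15 rad), for 0.2 s.
At the end, for the whole second after the job is handed in: The amber block stands fully home in the collet (its underside within 2 mm of the seat, upright within 0.12 rad), at rest, gripped by the jaws with more than 20 N in all; the other two blocks are within 15 mm and the vial within 20 mm of where they stood, the vial upright (horizontal distance between block_amber and collet_seat below 0.002 m and z of block_amber in the frame of collet_seat between -0.002 and 0.002 m and angle between each of block_amber, vial's own z axis and vertical below 0.12 rad and contact force between block_amber and stand above 20 N and linear speed of block_amber below 0.01 m/s and distance of each of block_pale, block_dark from where it was at the start of the episode below 0.015 m and distance of vial from where it was at the start of the episode below 0.02 m); the robot touches nothing.
It fails at once if the amber block is forced: more than 200 N in all between it and the stand (rammed in or overtightened) (contact force between block_amber and stand above 200 N).
It fails at once if another block is moved by more than 15 mm (distance of any of block_pale, block_dark from where it was at the start of the episode above 0.015 m).
It fails at once if the vial is moved by more than 20 mm or tipped (distance of vial from where it was at the start of the episode above 0.02 m or angle between vial's own z axis and vertical above 0.4 rad).
It also fails if it takes over 72 s, if anything falls off the work surface, if the arm or the gripper's body presses on something with over 40 N, if the wrist force passes 120 N, or if a joint passes its speed limit or range.

ROBOT

A 7-joint arm with a two-finger parallel gripper is mounted at the origin on a cart in front of the work surface, level with it; the furniture and walls round the work are solid. World frame = base frame: x ahead of the robot, y to its left, z up, the work surface at z = 0. Lengths are in mm, angles in rad, forces in N, time in s.
With the tool pointing down it reaches from about 400 to 850 mm from the base axis. Payload 10.4 kg.
Tool frame: the origin (TCP) lies at the very end of the fingers, on their centre line; the grasp point (between the pads) lies 19 mm behind it; z points along the fingers, y is the line along which they close (so a half turn about z gives the same grasp; the last joint's range is limited). The gripper opens to 87 mm and grips with 3 to 60 N. Pads are 19 mm wide; open, the fingers measure 117 mm over their backs; the gripper's body (75 mm by 190 mm) begins 51 mm behind the grasp point.
Start: joints at [-1.159, 0.332, -0.065, 1.46, 0.022, 1.35, -0.088], TCP at [263.259, 566.878, 183.876] pointing down, gripper open.
Joint ranges: [-2.6, 2.6], [-0.5, 2.12], [-1.47, 1.34], [0.16, 2.42], [-1.27, 4.41], [0.06, 2.06], [-2.6, 2.6]. Speed limits (rad/s): [2.22, 2.22, 2.79, 2.79, 3.14, 3.14, 3.14].

INTERFACE

Orientations are given as [roll, pitch, yaw] about the fixed x, y, z axes, in that order (R = Rz(yaw) Ry(pitch) Rx(roll)).
In Python, from rig import * gives the robot as it stands.
- The arm moves only by the tool play_rows, never from a script. Its argument "targets" is a list of rows, each a list of 7 numbers: the shift along the tool's x, y, z in mm, then the turn, a rotation vector about the tool's x, y, z in rad, then the finger opening in mm, from 0 to 87. In form: [[tx, ty, tz, rx, ry, rz, grip], ...]. A call has 1 to 5 rows; each row shifts and turns the commanded pose from where the row before left it, along the tool's axes as they then stand; what a row does not reach is not made up. A row lasts 1/10 s, in which the tool goes at most 50 mm and 8.59 degrees, less where a joint would pass 70% of its speed; a pose out of reach is approached as far as the arm can. A call is refused whole if a number of a shift passes 50 or a number of a turn 0.15, either way. A call with a gripper value outside its range is refused whole. The fingers move at their own pace and stop on an object; "force" is the grip in N (left out, the last holds). Time passes only in rows, so rows that do not move let the fingers close. It gives the time, the measured TCP pose, the force, the opening and the grip force at its end, in the units of the state.
- state(): the state, without advancing time (a new reading comes with each control period).
- capture(name): name is "scene" or "top"; returns the picture (480x640x3 uint8, red, green, blue); there is no depth.
- camera_info(name): a dict with "fx", "fy", "cx", "cy" (pixels), "R" (3x3) and "t" (3): a world point X has camera coordinates R X + t. Camera axes: x right, y down, z forward; pixel columns grow to the right and rows downward; lengths in mm; the calibration is good to about 2 mm. A picture is of the moment at which its call begins. camera_info takes no time and is no camera call.
- hand_in(): hands the job in; it is judged then, once.
The state is a dict: "time_s": time; "joint_positions": joint angles; "joint_vel": joint speeds; "joint_efforts": joint torques, N m; "tool_pos": TCP position; "ee_rot": TCP orientation; "wrist_force": force on the tool from outside, world axes, zero at the start; "torque": the same for the moment, N m; "finger_gap": opening from 0.0 (shut) to 1.0 (fully open); "grasp_force": force on a finger pad.
Only numpy, scipy, OpenCV 4.12 (cv2) and the standard library are available. Lean on these libraries where they do the work, as an engineer would, in place of code of your own. Each camera call takes 0.05 s, during which the arm holds its last target. There are 200 camera calls.

## Working session

There is one attempt and no reset: what is moved stays moved. The work goes in short steps, Python scripts to look and compute and a tool call to move; the robot and the scene stay as the last step left them, time stands still between calls to the robot, and variables do not carry over. Pictures are saved under pics/ and viewed, at most 10 in all, crops included, and the job is handed in when it is done.

Besides the shell and the picture viewer there is one more tool, called after "Call:" in YAML: its name, and indented under it one key for each argument. play_rows: Moves the arm, as the interface text tells. Its arguments: {"type":"object","properties":{"targets":{"type":"array","items":{"type":"array","items":{"type":"number"}}},"force":{"type":"number"}},"required":["targets"]}

```bash
mkdir -p pics; python3 - <<'E'
from rig import *
import cv2
for n in ("scene","top"):
    im=capture(n); cv2.imwrite(f"pics/{n}0.png",im[:,:,::-1]); print(n,camera_info(n))
print(state())
E
```

```text
scene {'fx': 527.0421741274988, 'fy': 527.0421741274988, 'cx': 326.0686260542901, 'cy': 250.58549127099522, 'R': array([[ 0.56076758, -0.82795223, -0.00590105],
       [-0.45027873, -0.29897484, -0.84134601],
       [ 0.69483004,  0.47445669, -0.54046468]]), 't': array([-325.05590306,  315.91669779,  590.34014064])}
top {'fx': 492.7615937012891, 'fy': 492.7615937012891, 'cx': 311.73593849515515, 'cy': 248.40655392051184, 'R': array([[ 0.00279284, -0.99999411, -0.00199431],
       [-0.98544091, -0.00241315, -0.17000115],
       [ 0.16999533,  0.00244006, -0.98544185]]), 't': array([-35.09439555, 551.30981001, 871.10269248])}
{'time_s': 0.1, 'joint_positions': array([-1.15862017,  0.33281631, -0.06468057,  1.46083123,  0.02158708,
        1.34987528, -0.08849679]), 'joint_vel': array([-8.23246104e-04, -1.34010020e-03, -1.87983582e-03, -2.45566983e-03,
        1.45271631e-03, -9.72803133e-05,  7.57501887e-04]), 'joint_efforts': array([ 9.43316518e-04, -6.24544430e+01,  2.46202550e-02, -3.90717173e+01,
       -6.14419626e-02,  3.66727402e-02,  7.10610766e-05]), 'tool_pos': array([263.10686726, 566.50786215, 183.14115805]), 'ee_rot': array([-3.14035804e+00,  4.74284248e-05,  2.70681718e+00]), 'wrist_force': array([-0.41080039, -0.0107157 ,  0.29865835]), 'torque': array([-0.01180014, -0.01067447,  0.00059078]), 'grasp_force': 0.0, 'finger_gap': 0.9980609221877327}
```

View pics/scene0.png

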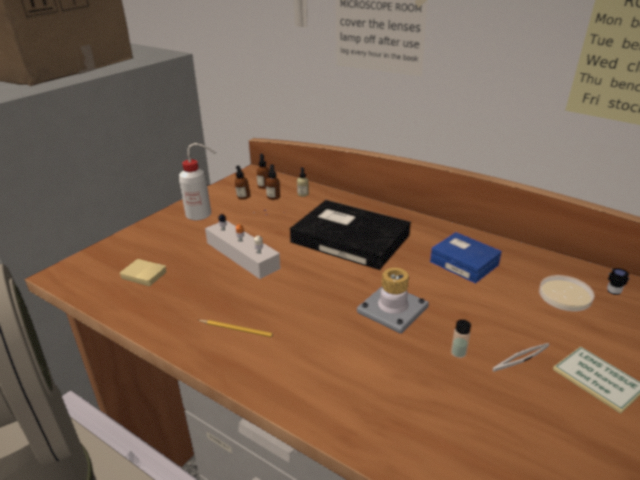

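View pics/top0.png

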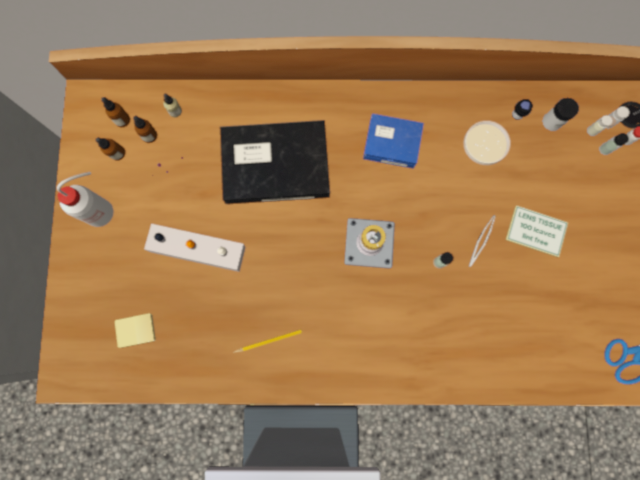

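The scene view shows the rack at about (240,248) with dark, amber and pale blocks in order, the stand at (394,295) and the vial at (461,338). In the top view the amber head is at about (190,244), the stand base at (370,243), the nut at about (372,237) and the vial at (444,260).

```bash
cat > h.py <<'E'
from rig import *
import numpy as np, cv2
def world(n,u,v,z):
    c=camera_info(n); R,t=np.array(c["R"]),np.array(c["t"])
    d=R.T@np.array([(u-c["cx"])/c["fx"],(v-c["cy"])/c["fy"],1]); o=-R.T@t
    return o+d*(z-o[2])/d[2]
def pix(n,X):
    c=camera_info(n); p=np.array(c["R"])@np.array(X,float)+c["t"]
    return np.array([c["fx"]*p[0]/p[2]+c["cx"],c["fy"]*p[1]/p[2]+c["cy"]])
E
python3 - <<'E'
from h import *
a=cv2.imread("pics/top0.png"); b=cv2.imread("pics/scene0.png")
r=lambda i,x,y,w,h,s:cv2.resize(i[y:y+h,x:x+w],None,fx=s,fy=s,interpolation=cv2.INTER_CUBIC)
o=np.zeros((600,800,3),np.uint8)
o[:280,:480]=r(a,136,214,120,70,4)
o[280:600,:320]=r(a,336,210,64,64,5)
o[280:600,320:720]=r(b,350,260,80,64,5)
o[:280,480:760]=r(a,420,226,56,56,5)
cv2.imwrite("pics/c1.png",o)
hsv=cv2.cvtColor(a,cv2.COLOR_BGR2HSV)
print(world("top",190,244,65),world("top",370,243,14),world("top",444,260,0))
E
```

```text
[555.96395312 189.17281179  65.        ] [ 568.01441615 -146.27962054   14.        ] [ 537.20835569 -291.73311996    0.        ]
```

View pics/c1.png

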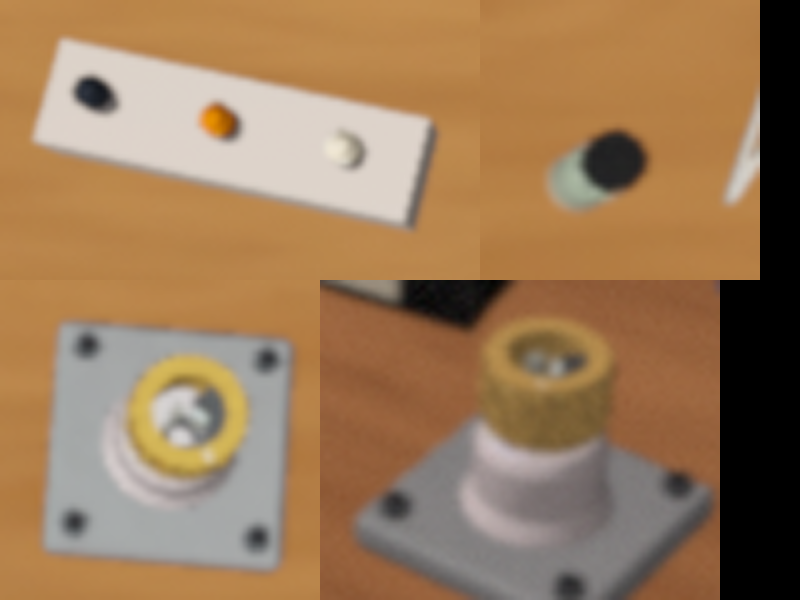

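The crops show the rack top, all three heads, the base plate corners, the nut ring, and jaws inside the nut with a dark opening on the right. I'll compute the poses and rectify the nut's interior to find the bore direction.

```bash
python3 - <<'E'
from h import *
T=lambda x,y:world("top",136+x/4,214+y/4,36)
rk=np.array([T(*p) for p in [(62,38),(434,119),(411,228),(33,143)]]); print("rack",rk.mean(0),[np.linalg.norm(rk[i]-rk[i-1]).round(1) for i in range(4)])
d=(rk[0]+rk[3]-rk[1]-rk[2])/2; d/=np.linalg.norm(d); print("dir",d, "yaw(y axis)",np.arctan2(-d[0],d[1])); c=rk.mean(0)
for n,(x,y) in dict(dark=(95,93),amber=(219,121),pale=(344,149)).items(): print(n,world("top",136+x/4,214+y/4,60))
print("holes",c+60*d,c,c-60*d)
B=lambda x,y:world("top",336+x/5,210+(y-280)/5,14)
bs=np.array([B(*p) for p in [(60,322),(293,342),(280,571),(44,551)]]); c=bs.mean(0); print("base",c,[np.linalg.norm(bs[i]-bs[i-1]).round(1) for i in range(4)])
e=(bs[1]+bs[2]-bs[0]-bs[3]); f=(bs[0]+bs[1]-bs[2]-bs[3]);print("base edge angles",np.arctan2(e[1],e[0]),np.arctan2(f[1],f[0]))
print("nut",world("top",336+188/5,210+136/5,76), "scene nut",world("scene",350+(547-320)/5,260+(355-280)/5,76))
print("vial",world("top",420+(615-480)/5,226+160/5,60))
# rectify around nut, z=75
o=np.zeros((400,800,3),np.uint8)
for k,n in enumerate(("top","scene")):
    im=cv2.imread(f"pics/{n}0.png"); s=28; w=np.array([[s,s],[s,-s],[-s,-s],[-s,s]])
    src=np.float32([pix(n,[c[0]+a,c[1]+b,75]) for a,b in w])
    M=cv2.getPerspectiveTransform(src,np.float32([[0,0],[400,0],[400,400],[0,400]]))
    q=cv2.warpPerspective(im,M,(400,400),flags=cv2.INTER_CUBIC); o[:,400*k:400*k+400]=cv2.convertScaleAbs(q,alpha=1.2)
cv2.imwrite("pics/nut.png",o)
E
```

```text
rack [555.67639943 187.61706208  36.        ] [np.float64(51.9), np.float64(182.3), np.float64(52.7), np.float64(183.9)]
dir [0.21483727 0.97664986 0.        ] yaw(y axis) -0.2165252078462369
dark [569.39286101 246.86185482  60.        ]
amber [556.40526246 189.03920597  60.        ]
pale [543.48571517 131.05534416  60.        ]
holes [568.56663573 246.21605361  36.        ] [555.67639943 187.61706208  36.        ] [542.78616313 129.01807055  36.        ]
base [ 567.78809608 -145.97186146   14.        ] [np.float64(90.5), np.float64(91.1), np.float64(90.3), np.float64(90.8)]
base edge angles -1.6550393094964297 -0.07933252807515571
nut [ 567.29334563 -145.68567512   76.        ] scene nut [ 567.64662493 -147.49684783   76.        ]
vial [ 531.97814843 -281.2549769    60.        ]
```

View pics/nut.png

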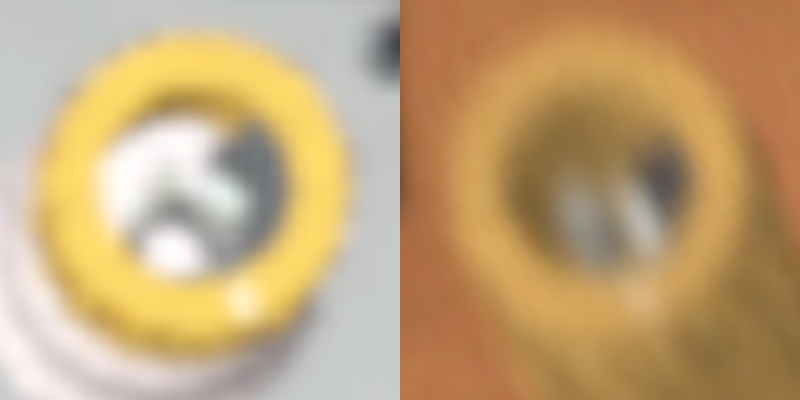

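The poses agree with the given sizes. Amber is at about (556,188.5) in the middle hole and rack yaw is about -0.217. The nut axis is at about (567.5,-146.2). In the rectified view the bore (white circle near (175,250)) lies on the world -x side, so stand yaw is about -0.08 and the bore is at about (562.5,-145.8). Next I'll write a small planner for the row numbers.

```bash
cat >> h.py <<'E'
from scipy.spatial.transform import Rotation as Ro, Slerp
def plan(p,yaw,n,grip=87,p0=None,r0=None):
    s=state(); p0=np.array(s["tool_pos"]) if p0 is None else p0
    a=Ro.from_euler("xyz",s["ee_rot"]); b=Ro.from_euler("xyz",[np.pi,0,yaw])
    S=Slerp([0,1],Ro.concatenate([a,b])); out=[]
    for i in range(n):
        c=S(i/n); d=c.inv().apply((np.array(p)-p0)/n); w=(c.inv()*S((i+1)/n)).as_rotvec()
        out.append([round(float(v),1) for v in d]+[round(float(v),3) for v in w]+[grip])
    for i in range(0,n,5): print(out[i:i+5])
def st():
    s=state(); print("t",round(s["time_s"],2),"p",s["tool_pos"].round(2),"r",s["ee_rot"].round(4),"F",s["wrist_force"].round(2),"T",s["torque"].round(3),"gap",round(s["finger_gap"]*87,2),"gf",round(s["grasp_force"],1),"q",s["joint_positions"].round(3))
E
python3 -c "
from h import *
plan([556,188.4,125],1.354,15)"
```

```text
[[-28.3, -14.6, 3.9, -0.0, 0.0, 0.09, 87], [-29.5, -12.0, 3.9, -0.0, 0.0, 0.09, 87], [-30.5, -9.3, 3.9, -0.0, 0.0, 0.09, 87], [-31.2, -6.5, 3.9, -0.0, 0.0, 0.09, 87], [-31.7, -3.7, 3.9, -0.0, 0.0, 0.09, 87]]
[[-31.9, -0.8, 3.9, -0.0, 0.0, 0.09, 87], [-31.8, 2.0, 3.9, -0.0, 0.0, 0.09, 87], [-31.5, 4.9, 3.9, -0.0, 0.0, 0.09, 87], [-30.9, 7.7, 3.9, -0.0, 0.0, 0.09, 87], [-30.1, 10.5, 3.9, -0.0, 0.0, 0.09, 87]]
[[-29.0, 13.1, 3.9, -0.0, 0.0, 0.09, 87], [-27.7, 15.7, 3.9, -0.0, 0.0, 0.09, 87], [-26.2, 18.1, 3.9, -0.0, 0.0, 0.09, 87], [-24.5, 20.4, 3.9, -0.0, 0.0, 0.09, 87], [-22.5, 22.6, 3.9, -0.0, 0.0, 0.09, 87]]
```

Call:
play_rows:
  targets:
    - [-28.3, -14.6, 3.9, 0, 0, 0.09, 87]
    - [-29.5, -12.0, 3.9, 0, 0, 0.09, 87]
    - [-30.5, -9.3, 3.9, 0, 0, 0.09, 87]
    - [-31.2, -6.5, 3.9, 0, 0, 0.09, 87]
    - [-31.7, -3.7, 3.9, 0, 0, 0.09, 87]

```text
time_s: 0.6
tool_pos: [361.5, 439.6, 163.9]
ee_rot: [-3.141, 0.0, 2.253]
wrist_force: [0.3, 0.5, 0.3]
finger_gap: 0.999
grasp_force: 0.0
```

Call:
play_rows:
  targets:
    - [-31.9, -0.8, 3.9, 0, 0, 0.09, 87]
    - [-31.8, 2.0, 3.9, 0, 0, 0.09, 87]
    - [-31.5, 4.9, 3.9, 0, 0, 0.09, 87]
    - [-30.9, 7.7, 3.9, 0, 0, 0.09, 87]
    - [-30.1, 10.5, 3.9, 0, 0, 0.09, 87]

```text
time_s: 1.1
tool_pos: [459.6, 313.5, 144.5]
ee_rot: [-3.141, 0.0, 1.802]
wrist_force: [0.8, 0.8, 0.3]
finger_gap: 0.996
grasp_force: 0.0
```

Call:
play_rows:
  targets:
    - [-29.0, 13.1, 3.9, 0, 0, 0.09, 87]
    - [-27.7, 15.7, 3.9, 0, 0, 0.09, 87]
    - [-26.2, 18.1, 3.9, 0, 0, 0.09, 87]
    - [-24.5, 20.4, 3.9, 0, 0, 0.09, 87]
    - [-22.5, 22.6, 3.9, 0, 0, 0.09, 87]

```text
time_s: 1.6
tool_pos: [557.2, 187.7, 125.0]
ee_rot: [-3.141, 0.0, 1.352]
wrist_force: [-0.4, 0.1, 0.4]
finger_gap: 1.001
grasp_force: 0.0
```

Call:
play_rows:
  targets:
    - [0, 0, 0, 0, 0, 0, 87]
    - [0, 0, 0, 0, 0, 0, 87]

```text
time_s: 1.8
tool_pos: [556.7, 188.4, 124.9]
ee_rot: [-3.141, 0.001, 1.355]
wrist_force: [-0.0, 0.1, 0.2]
finger_gap: 0.995
grasp_force: 0.0
```

```bash
python3 - <<'E'
from h import *
st(); plan([556,188.4,60],1.354,3); plan([556,188.4,42],1.354,5)
im=capture("top"); st()
a=cv2.resize(im[200:290,136:256,::-1],None,fx=6,fy=6,interpolation=cv2.INTER_CUBIC); cv2.imwrite("pics/hov.png",a)
E
```

```text
t 1.8 p [556.68 188.37 124.89] r [-3.1410e+00  6.0000e-04  1.3549e+00] F [-0.    0.13  0.17] T [-0.028  0.088 -0.002] gap 86.6 gf 0.0 q [-0.702  0.295  0.359  1.659 -0.109  1.208 -0.534]
[[-0.0, -0.2, 21.6, -0.0, 0.0, 0.0, 87], [-0.0, -0.2, 21.6, -0.0, 0.0, 0.0, 87], [-0.0, -0.2, 21.6, -0.0, 0.0, 0.0, 87]]
[[-0.0, -0.1, 16.6, -0.0, 0.0, 0.0, 87], [-0.0, -0.1, 16.6, -0.0, 0.0, 0.0, 87], [-0.0, -0.1, 16.6, -0.0, 0.0, 0.0, 87], [-0.0, -0.1, 16.6, -0.0, 0.0, 0.0, 87], [-0.0, -0.1, 16.6, -0.0, 0.0, 0.0, 87]]
t 1.85 p [556.24 189.59 125.07] r [-3.141  -0.      1.3571] F [-0.34  0.16 -0.11] T [-0.038  0.064  0.017] gap 87.08 gf 0.0 q [-0.703  0.295  0.358  1.659 -0.109  1.208 -0.534]
```

View pics/hov.png

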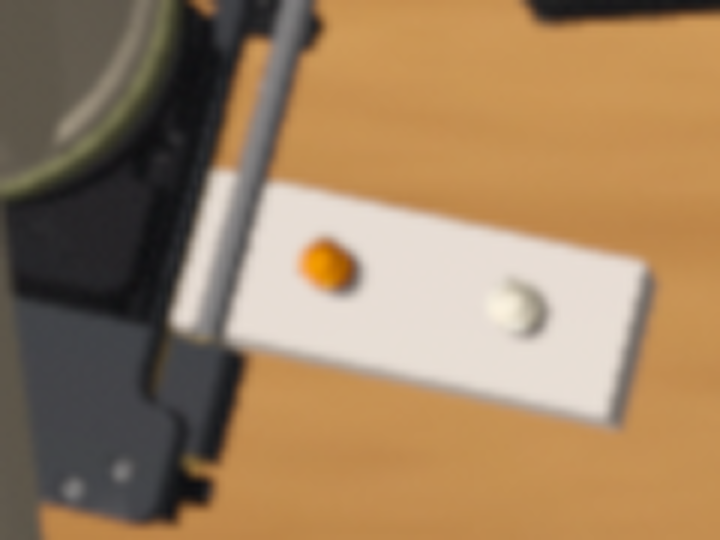

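The hover picture shows the amber head at (327,265) in the crop, still upright, with the fingers straddling it. That's consistent with the TCP position. Descending and gripping.

Call:
play_rows:
  targets:
    - [0, 0, 20, 0, 0, 0, 87]
    - [0, 0, 20, 0, 0, 0, 87]
    - [0, 0, 20, 0, 0, 0, 87]
    - [0, 0, 15, 0, 0, 0, 87]
    - [0, 0, 8, 0, 0, 0, 87]

```text
time_s: 2.35
tool_pos: [555.5, 190.1, 41.1]
ee_rot: [-3.14, 0.001, 1.358]
wrist_force: [0.1, 0.0, -0.4]
finger_gap: 0.999
grasp_force: 0.0
```

Call:
play_rows:
  force: 25
  targets:
    - [0, 0, 0, 0, 0, 0, 10]
    - [0, 0, 0, 0, 0, 0, 10]
    - [0, 0, 0, 0, 0, 0, 10]
    - [0, 0, 0, 0, 0, 0, 10]
    - [0, 0, 0, 0, 0, 0, 10]

```text
time_s: 2.85
tool_pos: [556.9, 189.6, 42.9]
ee_rot: [3.141, -0.001, 1.357]
wrist_force: [-0.1, -0.1, 0.4]
finger_gap: 0.628
grasp_force: 0.0
```

Call:
play_rows:
  targets:
    - [0, 0, 0, 0, 0, 0, 10]
    - [0, 0, 0, 0, 0, 0, 10]
    - [0, 0, 0, 0, 0, 0, 10]
    - [0, 0, 0, 0, 0, 0, 10]
    - [0, 0, 0, 0, 0, 0, 10]

```text
time_s: 3.35
tool_pos: [556.5, 189.4, 42.3]
ee_rot: [-3.142, -0.0, 1.357]
wrist_force: [0.5, -0.3, -0.4]
finger_gap: 0.18
grasp_force: 0.0
```

Call:
play_rows:
  force: 30
  targets:
    - [0, 0, 0, 0, 0, 0, 5]
    - [0, 0, 0, 0, 0, 0, 5]
    - [0, 0, 0, 0, 0, 0, 5]
    - [0, 0, 0, 0, 0, 0, 5]

```text
time_s: 3.75
tool_pos: [556.6, 189.4, 42.4]
ee_rot: [3.142, -0.0, 1.357]
wrist_force: [-0.8, 0.5, -0.0]
finger_gap: 0.06
grasp_force: 0.0
```

```bash
python3 -c "
from h import *
st()"
```

```text
t 3.75 p [556.57 189.42  42.38] r [ 3.1416e+00 -1.0000e-04  1.3568e+00] F [-0.81  0.45 -0.02] T [-0.086  0.098  0.067] gap 5.19 gf 0.0 q [-0.687  0.379  0.343  1.74  -0.144  1.047 -0.509]
```

The opening is 5 mm with no force, so there's no block between the pads. Looking.

```bash
python3 - <<'E'
from h import *
r=lambda i,x,y,w,h,s:cv2.resize(i[y:y+h,x:x+w,::-1],None,fx=s,fy=s,interpolation=cv2.INTER_CUBIC)
a=capture("top"); b=capture("scene")
o=np.zeros((400,800,3),np.uint8); o[:400,:400]=r(a,140,195,100,100,4); o[:,400:]=r(b,190,180,100,100,4)
cv2.imwrite("pics/miss.png",o); st()
print(pix("scene",[556.5,189.4,42]),pix("top",[556.5,189.4,42]))
E
```

```text
t 3.85 p [556.55 189.43  42.35] r [ 3.1416e+00 -1.0000e-04  1.3569e+00] F [ 0.13 -0.49  0.61] T [-0.088  0.006 -0.008] gap 5.11 gf 0.0 q [-0.687  0.379  0.343  1.741 -0.144  1.047 -0.509]
[240.23640664 237.1462673 ] [192.89984719 245.91010273]
```

View pics/miss.png

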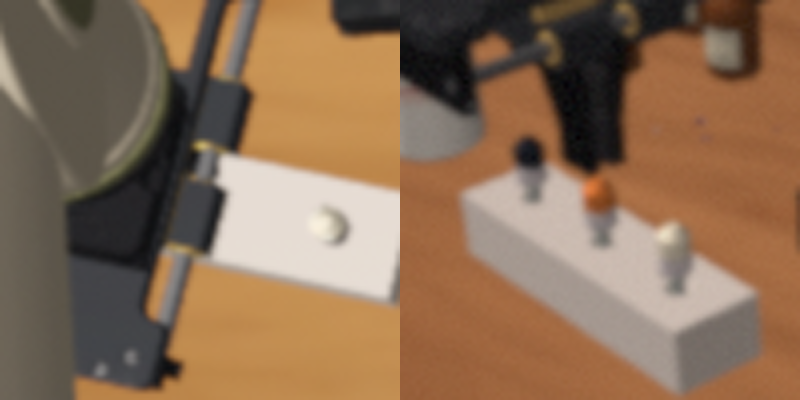

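```bash
python3 - <<'E'
from h import *
for z in (42,72,100,120,140,195): print(z,pix("top",[556.5,189.4,z]).round(1),pix("scene",[556.5,189.4,z]).round(1))
print("tip if z=42:",world("scene",237.5,221.5,42)," z=72:",world("scene",237.5,221.5,72))
for z in (90,110,130): print("gap mid at z",z,world("top",191.2,233.8,z))
for z in (175,195): print("hover mid",z,world("top",178.5,243,z))
E
```

```text
42 [192.9 245.9] [240.2 237.1]
72 [188.9 243. ] [238.8 224. ]
100 [185.  240.1] [237.4 211.3]
120 [182. 238.] [236.4 202.1]
140 [178.9 235.7] [235.3 192.6]
195 [169.6 228.9] [232.4 165.4]
tip if z=42: [600.54230597 236.52710874  42.        ]  z=72: [562.48614985 198.18807786  72.        ]
gap mid at z 90 [569.94717569 181.51590462  90.        ]
gap mid at z 110 [565.89533696 176.47213452 110.        ]
gap mid at z 130 [561.84349822 171.42836442 130.        ]
hover mid 175 [537.62622306 179.79486843 175.        ]
hover mid 195 [533.96303794 174.24368262 195.        ]
```

The scene crop shows all three heads uncovered, with the closed fingertips ending at about crop (590,165), i.e. pixel (237.5,221), just above the amber head at (600,180). By the scene calibration the tips are at z≈77, not the reported 42, so the reported TCP is about 35 mm low. I'll open, go down part of the way and check again.

Call:
play_rows:
  targets:
    - [0, 0, 0, 0, 0, 0, 66]
    - [0, 0, 0, 0, 0, 0, 66]
    - [0, 0, 0, 0, 0, 0, 66]
    - [0, 0, 0, 0, 0, 0, 66]
    - [0, 0, 0, 0, 0, 0, 66]

```text
time_s: 4.35
tool_pos: [556.5, 189.4, 42.4]
ee_rot: [-3.142, -0.0, 1.357]
wrist_force: [-0.4, -1.3, -0.0]
finger_gap: 0.427
grasp_force: 0.0
```

Call:
play_rows:
  targets:
    - [0, 0, 0, 0, 0, 0, 66]
    - [0, 0, 0, 0, 0, 0, 66]
    - [0, 0, 0, 0, 0, 0, 66]
    - [0, 0, 0, 0, 0, 0, 66]
    - [0, 0, 0, 0, 0, 0, 66]

```text
time_s: 4.85
tool_pos: [556.5, 189.4, 42.3]
ee_rot: [-3.142, -0.0, 1.357]
wrist_force: [-0.1, -0.3, 0.1]
finger_gap: 0.748
grasp_force: 0.0
```

Call:
play_rows:
  targets:
    - [0, 0, 4, 0, 0, 0, 66]
    - [0, 0, 4, 0, 0, 0, 66]
    - [0, 0, 4, 0, 0, 0, 66]
    - [0, 0, 4, 0, 0, 0, 66]
    - [0, 0, 4, 0, 0, 0, 66]

```text
time_s: 5.35
tool_pos: [556.5, 189.4, 21.9]
ee_rot: [-3.141, 0.0, 1.357]
wrist_force: [0.2, -0.7, 0.2]
finger_gap: 0.76
grasp_force: 0.0
```

```bash
python3 - <<'E'
from h import *
r=lambda i,x,y,w,h,s:cv2.resize(i[y:y+h,x:x+w,::-1],None,fx=s,fy=s,interpolation=cv2.INTER_CUBIC)
b=capture("scene"); cv2.imwrite("pics/s2.png",r(b,180,160,120,100,6)); st()
E
```

```text
t 5.4 p [556.07 189.23  21.22] r [-3.1407e+00  6.0000e-04  1.3568e+00] F [-0.74 -0.09 -0.26] T [-0.123  0.106  0.005] gap 65.81 gf 0.0 q [-0.682  0.404  0.337  1.756 -0.154  1.008 -0.501]
```

View pics/s2.png

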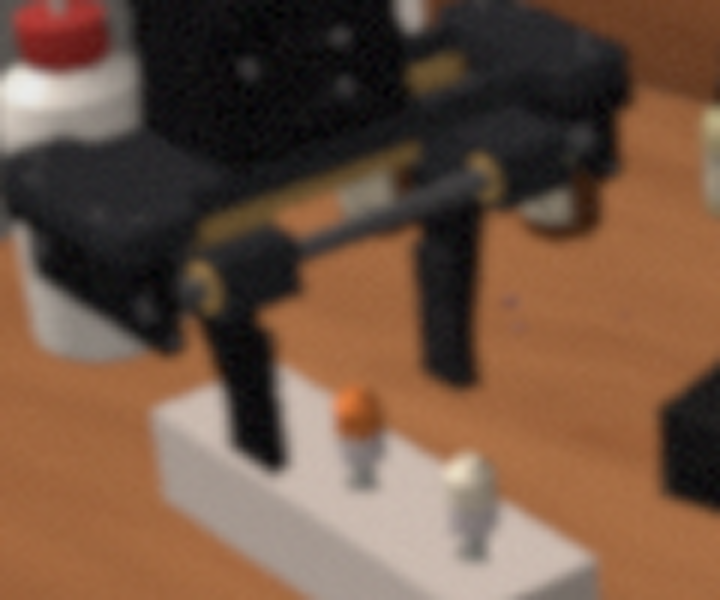

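The picture shows the near fingertip at crop (258,465) and the far one at (450,380), with the amber head at (358,415) between them in the image. Solving for the gripper's true position from the two tips.

```bash
python3 - <<'E'
from h import *
from scipy.optimize import least_squares
N=np.array([180+258/6,160+467/6]);F=np.array([180+450/6,160+382/6])
ty=np.array([np.sin(1.357),-np.cos(1.357),0])
f=lambda q:np.r_[pix("scene",q[:3]-q[3]*ty)-N,pix("scene",q[:3]+q[3]*ty)-F]
for h in (None,33,36,40):
    if h is None: print(least_squares(f,[556,189,50,38]).x.round(1))
    else:
        s=least_squares(lambda q:f([*q,h]),[556,189,50]); print(h,s.x.round(1),s.fun.round(1))
E
```

```text
[360.5  -6.8 217.4  26.8]
33 [464.2  97.2 132.5] [-0.1 -0.1  0.1  0.1]
36 [514.2 147.4  91.5] [-0.1 -0.1  0.1  0.1]
40 [580.8 214.3  36.9] [-0.1 -0.1  0.1  0.1]
```

```bash
python3 - <<'E'
from h import *
from scipy.optimize import least_squares
P=[((140+180/4,195+250/4),(190+(550-400)/4,180+45/4)),((140+205/4,195+148/4),(190+(627-400)/4,180+18/4))]
for t,s in P:
    r=least_squares(lambda X:np.r_[pix("top",X)-t,pix("scene",X)-s],[556,189,100]); print(r.x.round(1),r.fun.round(1))
r=lambda i,x,y,w,h,s:cv2.resize(i[y:y+h,x:x+w,::-1],None,fx=s,fy=s,interpolation=cv2.INTER_CUBIC)
a=capture("top"); cv2.imwrite("pics/t2.png",r(a,140,190,100,100,6))
E
```

```text
[516.5 170.3 164.5] [ 0.5 -0.5 -0.8  0. ]
[559.  162.4 162.8] [ 0.5 -0.4 -0.8  0. ]
```

View pics/t2.png

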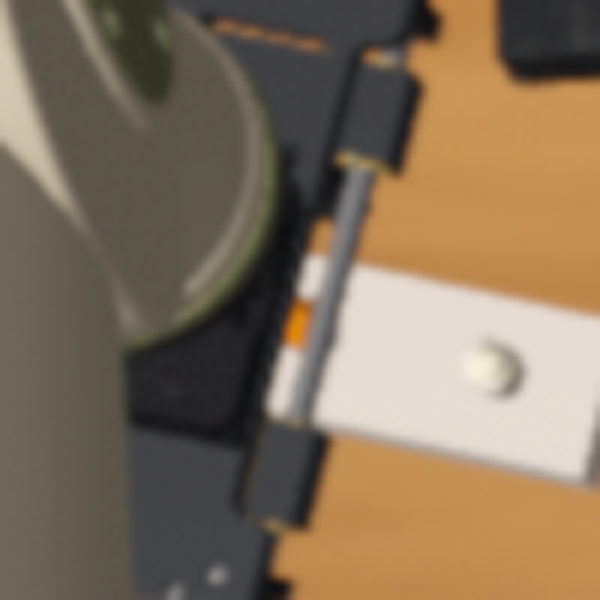

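Triangulating the bushings in both cameras puts the rod at z≈164 with reported TCP z=42, which confirms a z bias of about +35 mm. Laterally it agrees. The top crop shows amber (295,325) between the carriages. I'll go down 13 mm more and grip.

Call:
play_rows:
  force: 30
  targets:
    - [0, 0, 5, 0, 0, 0, 66]
    - [0, 0, 5, 0, 0, 0, 66]
    - [0, 0, 3, 0, 0, 0, 66]
    - [0, 0, 0, 0, 0, 0, 5]
    - [0, 0, 0, 0, 0, 0, 5]

```text
time_s: 5.95
tool_pos: [556.5, 189.4, 9.3]
ee_rot: [-3.142, 0.0, 1.357]
wrist_force: [0.7, 0.1, 0.5]
finger_gap: 0.654
grasp_force: 0.0
```

Call:
play_rows:
  targets:
    - [0, 0, 0, 0, 0, 0, 5]
    - [0, 0, 0, 0, 0, 0, 5]
    - [0, 0, 0, 0, 0, 0, 5]
    - [0, 0, 0, 0, 0, 0, 5]
    - [0, 0, 0, 0, 0, 0, 5]

```text
time_s: 6.45
tool_pos: [556.6, 189.4, 9.4]
ee_rot: [3.142, -0.0, 1.357]
wrist_force: [0.1, 0.2, 0.2]
finger_gap: 0.212
grasp_force: 0.0
```

Call:
play_rows:
  targets:
    - [0, 0, 0, 0, 0, 0, 5]
    - [0, 0, 0, 0, 0, 0, 5]
    - [0, 0, 0, 0, 0, 0, 5]
    - [0, 0, 0, 0, 0, 0, 5]

```text
time_s: 6.85
tool_pos: [556.6, 189.4, 9.4]
ee_rot: [3.141, -0.0, 1.357]
wrist_force: [0.9, -0.4, 0.6]
finger_gap: 0.166
grasp_force: 30.0
```

```bash
python3 -c "
from h import *
st()"
```

```text
t 6.85 p [556.63 189.39   9.39] r [ 3.1415e+00 -1.0000e-04  1.3567e+00] F [ 0.92 -0.38  0.61] T [-0.078 -0.014 -0.003] gap 14.48 gf 30.0 q [-0.678  0.42   0.333  1.764 -0.161  0.984 -0.496]
```

Gripped at 30 N with a 14.5 mm gap. Lifting, then checking numerically with the amber colour mask.

Call:
play_rows:
  targets:
    - [0, 0, -4, 0, 0, 0, 5]
    - [0, 0, -10, 0, 0, 0, 5]
    - [0, 0, -12, 0, 0, 0, 5]
    - [0, 0, -12, 0, 0, 0, 5]
    - [0, 0, -12, 0, 0, 0, 5]

```text
time_s: 7.35
tool_pos: [556.9, 189.5, 60.9]
ee_rot: [3.141, -0.001, 1.357]
wrist_force: [0.1, -0.6, -1.4]
finger_gap: 0.16
grasp_force: 30.0
```

```bash
cat >> h.py <<'E'
def amber(n):
    im=capture(n); h=cv2.cvtColor(im,cv2.COLOR_RGB2HSV)
    m=cv2.inRange(h,(9,200,150),(20,255,255)); k,l,s,c=cv2.connectedComponentsWithStats(m)
    return im,[(s[i][:5].tolist(),c[i].round(1).tolist()) for i in range(1,k) if s[i][4]>8]
E
python3 - <<'E'
from h import *
st()
for n in ("scene","top"):
    im,a=amber(n); print(n,a)
h=cv2.cvtColor(cv2.imread("pics/scene0.png"),cv2.COLOR_BGR2HSV)
print(h[229:237,238:242].tolist()[::2], pix("scene",[556,189,110]),pix("scene",[556,189,60]))
E
```

```text
t 7.35 p [556.86 189.51  60.94] r [ 3.1409e+00 -7.0000e-04  1.3567e+00] F [ 0.1  -0.61 -1.35] T [-0.085  0.024 -0.008] gap 13.95 gf 30.0 q [-0.691  0.357  0.347  1.725 -0.135  1.082 -0.515]
scene []
top []
[[[11, 190, 153], [12, 195, 141], [12, 198, 130], [12, 194, 122]], [[11, 184, 130], [11, 182, 126], [11, 188, 121], [11, 178, 116]], [[9, 80, 134], [10, 92, 130], [8, 89, 121], [7, 74, 114]], [[3, 22, 137], [3, 22, 125], [0, 21, 119], [3, 24, 117]]] [236.87426624 206.882356  ] [239.35593779 229.46869316]
```

Call:
play_rows:
  targets:
    - [0, 0, -10, 0, 0, 0, 5]
    - [0, 0, -12, 0, 0, 0, 5]
    - [0, 0, -12, 0, 0, 0, 5]

```text
time_s: 7.75
tool_pos: [556.5, 189.4, 94.3]
ee_rot: [-3.141, 0.0, 1.357]
wrist_force: [0.8, -0.2, -0.6]
finger_gap: 0.157
grasp_force: 30.0
```

```bash
python3 -c "
from h import *
st(); plan([562.5,-144.8,90],1.4915,15,5)"
```

```text
t 7.75 p [556.5  189.36  94.25] r [-3.1415e+00  1.0000e-04  1.3567e+00] F [ 0.76 -0.16 -0.61] T [-0.095  0.056 -0.014] gap 13.7 gf 30.0 q [-0.698  0.323  0.354  1.693 -0.121  1.147 -0.525]
[[-21.7, 5.1, 0.3, -0.0, 0.0, -0.009, 5], [-21.7, 4.9, 0.3, -0.0, 0.0, -0.009, 5], [-21.8, 4.7, 0.3, -0.0, 0.0, -0.009, 5], [-21.8, 4.5, 0.3, -0.0, 0.0, -0.009, 5], [-21.9, 4.3, 0.3, -0.0, 0.0, -0.009, 5]]
[[-21.9, 4.1, 0.3, -0.0, 0.0, -0.009, 5], [-21.9, 3.9, 0.3, -0.0, 0.0, -0.009, 5], [-22.0, 3.8, 0.3, -0.0, 0.0, -0.009, 5], [-22.0, 3.6, 0.3, -0.0, 0.0, -0.009, 5], [-22.0, 3.4, 0.3, -0.0, 0.0, -0.009, 5]]
[[-22.1, 3.2, 0.3, -0.0, 0.0, -0.009, 5], [-22.1, 3.0, 0.3, -0.0, 0.0, -0.009, 5], [-22.1, 2.8, 0.3, -0.0, 0.0, -0.009, 5], [-22.1, 2.6, 0.3, -0.0, 0.0, -0.009, 5], [-22.2, 2.4, 0.3, -0.0, 0.0, -0.009, 5]]
```

The gap is shrinking (14.5, then 13.9, then 13.7), so the grip may be slipping on the cone. Checking before travelling.

```bash
python3 - <<'E'
from h import *
r=lambda i,x,y,w,h,s:cv2.resize(i[y:y+h,x:x+w,::-1],None,fx=s,fy=s,interpolation=cv2.INTER_CUBIC)
b=capture("scene"); cv2.imwrite("pics/s3.png",r(b,190,130,100,130,4.5)); st()
E
```

```text
t 7.8 p [557.7  189.79  96.5 ] r [ 3.1394e+00 -1.9000e-03  1.3566e+00] F [1.71 0.2  1.04] T [-0.022 -0.022  0.041] gap 14.12 gf 30.0 q [-0.698  0.321  0.354  1.691 -0.121  1.149 -0.526]
```

View pics/s3.png

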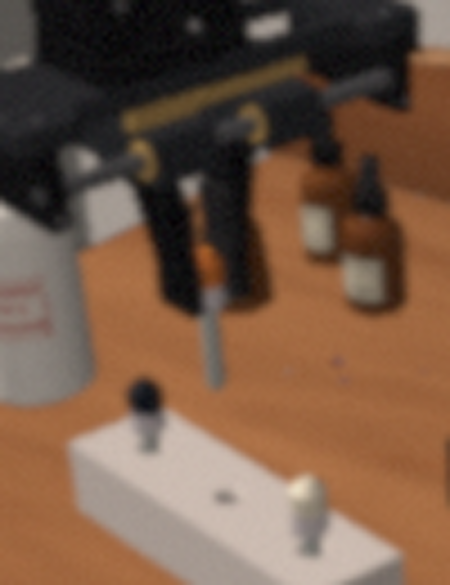

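The block is held (shank hanging freely, tip at crop (215,385)), but the amber head (210,265) sits in front of the pads, at their edge. A chord gap of 14.5 mm on a 16 mm head puts it about 13 mm off centre along tool -x. I'll put it back in its hole, shift, and take a proper grasp.

Call:
play_rows:
  targets:
    - [0, 0, 16, 0, 0, 0, 5]
    - [0, 0, 16, 0, 0, 0, 5]
    - [0, 0, 10, 0, 0, 0, 5]
    - [0, 0, 8, 0, 0, 0, 5]
    - [0, 0, 5, 0, 0, 0, 5]

```text
time_s: 8.3
tool_pos: [556.5, 189.3, 37.9]
ee_rot: [-3.141, 0.0, 1.357]
wrist_force: [-0.6, -0.2, -1.5]
finger_gap: 0.162
grasp_force: 30.0
```

Call:
play_rows:
  targets:
    - [0, 0, 5, 0, 0, 0, 5]
    - [0, 0, 5, 0, 0, 0, 5]
    - [0, 0, 5, 0, 0, 0, 5]

```text
time_s: 8.6
tool_pos: [556.7, 189.5, 23.2]
ee_rot: [3.141, -0.0, 1.357]
wrist_force: [-0.2, 0.6, -1.2]
finger_gap: 0.162
grasp_force: 30.0
```

```bash
python3 -c "
from h import *
st()"
```

```text
t 8.6 p [556.75 189.46  23.25] r [ 3.1413e+00 -4.0000e-04  1.3567e+00] F [-0.2   0.58 -1.18] T [-0.089  0.111  0.018] gap 14.08 gf 30.0 q [-0.682  0.402  0.338  1.755 -0.154  1.01  -0.501]
```

Call:
play_rows:
  targets:
    - [0, 0, 5, 0, 0, 0, 5]
    - [0, 0, 5, 0, 0, 0, 5]
    - [0, 0, 3, 0, 0, 0, 5]
    - [0, 0, 0, 0, 0, 0, 40]
    - [0, 0, 0, 0, 0, 0, 40]

```text
time_s: 9.1
tool_pos: [556.7, 189.5, 10.5]
ee_rot: [3.141, -0.0, 1.357]
wrist_force: [-0.9, 0.9, 0.9]
finger_gap: 0.268
grasp_force: 0.0
```

Call:
play_rows:
  targets:
    - [0, 0, 0, 0, 0, 0, 40]
    - [0, 0, 0, 0, 0, 0, 40]
    - [0, 0, 0, 0, 0, 0, 40]
    - [0, 0, -2, 0, 0, 0, 40]
    - [0, 0, -2, 0, 0, 0, 40]

```text
time_s: 9.6
tool_pos: [556.6, 189.4, 14.5]
ee_rot: [3.142, -0.0, 1.357]
wrist_force: [0.3, -0.1, -0.2]
finger_gap: 0.457
grasp_force: 0.0
```

Call:
play_rows:
  force: 30
  targets:
    - [-5, 0, 0, 0, 0, 0, 40]
    - [-5, 0, 0, 0, 0, 0, 40]
    - [-3, 0, 0, 0, 0, 0, 40]
    - [0, 0, 0, 0, 0, 0, 5]
    - [0, 0, 0, 0, 0, 0, 5]

```text
time_s: 10.1
tool_pos: [553.8, 176.7, 14.3]
ee_rot: [-3.142, -0.0, 1.357]
wrist_force: [-1.0, -0.5, -1.4]
finger_gap: 0.352
grasp_force: 0.0
```

Call:
play_rows:
  targets:
    - [0, 0, 0, 0, 0, 0, 5]
    - [0, 0, 0, 0, 0, 0, 5]
    - [0, 0, 0, 0, 0, 0, 5]
    - [0, 0, 0, 0, 0, 0, 5]
    - [0, 0, 0, 0, 0, 0, 5]

```text
time_s: 10.6
tool_pos: [553.8, 176.7, 14.3]
ee_rot: [-3.142, -0.0, 1.357]
wrist_force: [-0.5, -0.1, -0.2]
finger_gap: 0.136
grasp_force: 25.3
```

```bash
python3 -c "
from h import *
st()"
```

```text
t 10.6 p [553.77 176.73  14.32] r [-3.1416 -0.      1.3568] F [-0.53 -0.1  -0.21] T [-0.148  0.122 -0.027] gap 11.83 gf 25.3 q [-0.668  0.4    0.34   1.779 -0.156  0.989 -0.48 ]
```

The gap is now 11.8 mm after rising 5 mm, so the pads are closing on the resin's cone: they are still too high. I'll open, go down in small steps watching the force, and touch the rack top to calibrate z.

Call:
play_rows:
  targets:
    - [0, 0, 0, 0, 0, 0, 40]
    - [0, 0, 0, 0, 0, 0, 40]
    - [0, 0, 0, 0, 0, 0, 40]
    - [0, 0, 0, 0, 0, 0, 40]
    - [0, 0, 0, 0, 0, 0, 40]

```text
time_s: 11.1
tool_pos: [553.8, 176.7, 14.4]
ee_rot: [3.142, -0.0, 1.357]
wrist_force: [-0.7, -0.3, -0.4]
finger_gap: 0.434
grasp_force: 0.0
```

Call:
play_rows:
  targets:
    - [0, 0, 2, 0, 0, 0, 40]
    - [0, 0, 2, 0, 0, 0, 40]
    - [0, 0, 2, 0, 0, 0, 40]
    - [0, 0, 1, 0, 0, 0, 40]
    - [0, 0, 1, 0, 0, 0, 40]

```text
time_s: 11.6
tool_pos: [553.7, 176.7, 6.2]
ee_rot: [-3.141, 0.0, 1.357]
wrist_force: [0.4, -0.2, -0.7]
finger_gap: 0.463
grasp_force: 0.0
```

Call:
play_rows:
  targets:
    - [0, 0, 1, 0, 0, 0, 40]
    - [0, 0, 1, 0, 0, 0, 40]
    - [0, 0, 1, 0, 0, 0, 40]

```text
time_s: 11.9
tool_pos: [553.8, 176.7, 3.3]
ee_rot: [3.142, -0.0, 1.357]
wrist_force: [-0.2, 0.7, -0.1]
finger_gap: 0.463
grasp_force: 0.0
```

Call:
play_rows:
  targets:
    - [0, 0, 1, 0, 0, 0, 40]
    - [0, 0, 1, 0, 0, 0, 40]
    - [0, 0, 1, 0, 0, 0, 40]

```text
time_s: 12.2
tool_pos: [553.8, 176.7, 0.2]
ee_rot: [-3.142, -0.0, 1.357]
wrist_force: [0.2, -0.1, -0.3]
finger_gap: 0.462
grasp_force: 0.0
```

Call:
play_rows:
  targets:
    - [0, 0, 1, 0, 0, 0, 40]
    - [0, 0, 1, 0, 0, 0, 40]

```text
time_s: 12.4
tool_pos: [553.8, 176.7, -1.7]
ee_rot: [3.142, -0.0, 1.357]
wrist_force: [0.6, 0.3, -0.3]
finger_gap: 0.453
grasp_force: 0.0
```

```bash
python3 - <<'E'
from h import *
im=capture("scene"); st()
cv2.imwrite("pics/s4.png",im[:,:,::-1])
g=cv2.cvtColor(im,cv2.COLOR_RGB2HSV)
# compact map: D dark, A amber-sat, W white/grey, w wood
for v in range(205,262,2):
    print(v,''.join('D' if p[2]<55 else 'W' if p[1]<70 else 'A' if (p[1]>172 and p[2]>125) else '.' for p in g[v,205:275]))
E
```

```text
t 12.45 p [553.68 176.66  -1.91] r [-3.1414e+00  1.0000e-04  1.3568e+00] F [ 0.43 -0.32  0.25] T [-0.083  0.073  0.024] gap 39.98 gf 0.0 q [-0.663  0.422  0.335  1.789 -0.165  0.958 -0.474]
205 DDDDDDDDDDDDDDDDDDDDDDDDDDDD................DDDDDWWWWWW....DDDDDDDDDD.
207 DDDDDDDDDDDDDDDDDDDDDD......................WWWWWWWWWDW....DDDDDD.....
209 DDDDDDDDDDDDDDDDD.........................WWWWWDDDDDDDD...DD..........
211 DDDWDDDDDDDDDDDD...........DDDDDDD....WWWWWDDDDDDDDDDDD...............
213 DDDDDDDDDDDDDDDDD.....DDDDDDDDDDDDDDDWW......DDDDDDDDD................
215 DDDDDDDDDDDDDDDDDD....DDDDDDDDDDDDDD.........DDDDDDDDD................
217 DDDDDDDDDD..DDDDD.......DDDDDDDDDDDD.........DDDDDDDDD................
219 DDDDDDDDD....WWWWWWW....DDDDDDDDDDDD.........DDDDDDDDD................
221 DDDDDDDDDD...WWWWWDW....DDDDDDD..............DDDDDDDDD................
223 DDDDDDDDDDDWWWWWWWWW....DDDDD................DDDDDDDD.................
225 DDDDDDDDDDWWWWWWWWWWDDDDDDDDD...AAAA..........DDDDDDD.................
227 DDDDDDDDDDWWWWWWWWWWDDDDDDDDDD..AAAAAA........DDDDDDD.................
229 .WWDDD
[... 564 characters left out ...]
WWWWWWWWWWWWW............
245 ......WWWWWWWWWWWWWWWWWWWWWDDDDDWWWWWWWWWWWWWWWWWWWWWWWWWWWWWW........
247 .........WWWWWWWWWWWWWWWWWWWWWDDWWWWWWWWWWWWWWWWWWWWWWWWWWWWWWWWW.....
249 ............WWWWWWWWWWWWWWWWWWWWWWWWWWWWWWWWWWWWWWWWWWWWWWWWWWWWWWWW..
251 ...............WWWWWWWWWWWWWWWWWWWWWWWWWWWWWWWWWWWWWWWWWWWWWWWWWWWWWWW
253 ..................WWWWWWWWWWWWWWWWWWWWWWWWWWWWWWWWWWWWWWWWWWWWWWWWWWWW
255 .....................WWWWWWWWWWWWWWWWWWWWWWWWWWWWWWWWWWWWWWWWWWWWWWWWW
257 ........................WWWWWWWWWWWWWWWWWWWWWWWWWWWWWWWWWWWWWWWWWWWWWW
259 ...........................WWWWWWWWWWWWWWWWWWWWWWWWWWWWWWWWWWWWWWWWWWW
261 ..............................WWWWWWWWWWWWWWWWWWWWWWWWWWWWWWWWWWWWWWWW
```

```bash
python3 - <<'E'
from h import *
from scipy.optimize import least_squares
N=np.array([234.5,246.5]);F=np.array([253.5,235.8]); ty=np.array([np.sin(1.357),-np.cos(1.357),0])
for h in (24,25,26,27):
    s=least_squares(lambda q:np.r_[pix("scene",q-h*ty)-N,pix("scene",q+h*ty)-F],[556,189,40]); print(h,s.x.round(1),s.fun.round(1))
for z in (20,30,36,40): print(z,world("scene",244,241.2,z).round(1))
# top view of gripper
im=capture("top"); cv2.imwrite("pics/t4.png",im[:,:,::-1]); g=cv2.cvtColor(im,cv2.COLOR_RGB2HSV)
for v in range(205,285,2):
    print(v,''.join('D' if p[2]<70 else 'Y' if (p[1]>140 and p[2]<140 and 12<p[0]<28) else 'W' if p[1]<60 and p[2]>170 else 'g' if p[1]<60 else 'A' if (p[1]>225 and p[2]>180) else '.' for p in g[v,165:230]))
E
```

```text
24 [554.4 177.8  37.8] [-0.4 -0.9  0.4  0.9]
25 [581.1 204.1  15.1] [-0.4 -0.9  0.4  0.9]
26 [607.7 230.5  -7.6] [-0.4 -0.9  0.4  0.9]
27 [634.4 256.9 -30.3] [-0.4 -0.9  0.4  0.9]
20 [574.9 198.5  20. ]
30 [563.2 186.9  30. ]
36 [556.1 179.9  36. ]
40 [551.4 175.3  40. ]
205 ggggggggg.DDDDDD...gggggg................gDD.Y...ggg.............
207 gggggggggg.DDDDDDD.ggggggg..............gDDDY...ggg..............
209 ggggggggggg.DDDDDDDggggggggg............gDD.....ggg..............
211 gggggggggggg.DDDDDDggggggggggggDDDggg.ggDDD....ggg...............
213 ggggggggggggggDDDDDgggggggggggggDDgDDDDDDDDDgggggg...............
215 ggggggggggggggg.D.ggggggggggggg.gDDggDDDDDDDDggDgDDD.............
217 gggggggggggggggggggggggggggggggggDDgDgDDDDDDDgDggDDDDY...........
219 gggggggggggggggggggggggggggggggg.DDDggDDDDDDggggDDDD.............
221 gggggggggggggggggggggggggggggggg.gDDDgDDDDDDggggDDDDY............
223 gggggggggggggggggggggggggggggggg..DDDDDDDDDggDgDDDD..............
225 Wggggggggggggggggggggggggggggggg.DDDDDDDDDgggggDDDDY.............
227 WWggggggggggggggggggggggggggggg..DDDDDD....gggDDDD....
[... 1271 characters left out ...]

265 gggggggggggDDDDDDDDDDDDDDDDDDDDDggggDDDD.......WWWWWWWWWWWWWWWWWW
267 gggggggggggggggDDDDDDDDDDDDDDDDgggggDDDDY...............WWWWWWWWW
269 gggggggggggggggggggggggDDDDDDDggggggDDD..........................
271 gggggggggggggggggggggggggDDD....gggDDDDY.........................
273 ggggggggggggggggggggggggDDDY.....................................
275 ggggggggggggggggggggggggDD....gggg...............................
277 ggggggggggggggggggggggggDD....ggg................................
279 gggggggggggggggggggggggggDg..gggg................................
281 ggggggggggggggggggggggggggggDDDg.................................
283 gggggggggggggggggggggggggggggDD..................................
```

By the scene image the tips are at z≈38–45 now and the gripper is about 8 mm too far along tool -x (gripper mid u≈243.7, amber u≈239.7). Shifting back +8 and gripping; the gap should read about 16.

Call:
play_rows:
  force: 30
  targets:
    - [4, 0, 0, 0, 0, 0, 40]
    - [4, 0, 0, 0, 0, 0, 40]
    - [0, 0, 0, 0, 0, 0, 5]
    - [0, 0, 0, 0, 0, 0, 5]
    - [0, 0, 0, 0, 0, 0, 5]

```text
time_s: 13.0
tool_pos: [555.5, 184.4, -1.7]
ee_rot: [-3.142, 0.0, 1.357]
wrist_force: [-0.1, 0.7, 0.7]
finger_gap: 0.27
grasp_force: 0.0
```

Call:
play_rows:
  targets:
    - [0, 0, 0, 0, 0, 0, 5]
    - [0, 0, 0, 0, 0, 0, 5]
    - [0, 0, 0, 0, 0, 0, 5]
    - [0, 0, 0, 0, 0, 0, 5]

```text
time_s: 13.4
tool_pos: [555.5, 184.5, -1.6]
ee_rot: [-3.142, -0.0, 1.357]
wrist_force: [0.5, -0.1, 0.6]
finger_gap: 0.159
grasp_force: 30.0
```

```bash
python3 - <<'E'
from h import *
st(); im=capture("scene"); g=cv2.cvtColor(im,cv2.COLOR_RGB2HSV)
for v in range(211,256,2):
    print(v,''.join('D' if p[2]<55 else 'W' if p[1]<70 else 'A' if (p[1]>172 and p[2]>125) else '.' for p in g[v,215:270]))
E
```

```text
t 13.4 p [555.46 184.48  -1.64] r [-3.1415e+00 -1.0000e-04  1.3567e+00] F [ 0.55 -0.11  0.61] T [-0.088  0.132 -0.022] gap 13.86 gf 30.0 q [-0.671  0.429  0.332  1.778 -0.166  0.962 -0.485]
211 DDDDDDDDDDD.....DDDDDDDDDDDDDDDDDDDDD..................
213 ......DDDDD......DDDDDDDDDDDDDDDDDDDD..................
215 ......DDWWWWWW....DDDDDDDDDDDDDDDDDD...................
217 ....WWWWWWWDDW....DDDDDDDDDDDDDDDDDD...................
219 .WWWWWDDDDDWD....DDDDD.....DDDDDDDDD...................
221 WWWWWWWWDWWWWWDDDDDDDDD....DDDDDDDDD...................
223 WWWWWWWWWWWWWWWDDDDDDDDD...DDDDDDDDD...................
225 WWWWWWWWWWWWWWWWDDDDDDDD....DDDDDDD....................
227 WWWWWWWWWWWWWWWWDDDDDDDD.....DDDDDD....................
229 WWWWWWWWWWWWWWWWWDDDDDDDD.....DDDDD....................
231 WWWWWWWWWWWWWWWWWWDDDDDDD.....DDDDD....................
233 WWWWWWWWWWWWWWWWWWDDDDDDD.WWWWDDDDD....................
235 WWWWWWWWWWWWWWWWWWDDDDDDDWWWWWDDDDD....................
237 WWWWWWWWWWWWWWWWWWDDDDDDDDWWWWDDDDDWWWWWWWWWWW.........
239 WWWWWWWWWWWWWWWWWWWDDDDDDDWWWWWWWDWWWWWWWWWWWWW........
241 WWWWWWWWWWWWWWWWWWWWDDDDDDWWWWWWWWWWWWWWWWWWWWW........
243 WWWWWWWWWWWWWWWWWWWWWWWWDWWWWWWWWWWWWWWWWWWWWWWW.......
245 WWWWWWWWWWWWWWWWWWWWWWWWWWWWWWWWWWWWWWWWWWWWWWWWWWWW...
247 WWWWWWWWWWWWWWWWWWWWWWWWWWWWWWWWWWWWWWWWWWWWWWWWWWWWWWW
249 ..WWWWWWWWWWWWWWWWWWWWWWWWWWWWWWWWWWWWWWWWWWWWWWWWWWWWW
251 .....WWWWWWWWWWWWWWWWWWWWWWWWWWWWWWWWWWWWWWWWWWWWWWWWWW
253 ........WWWWWWWWWWWWWWWWWWWWWWWWWWWWWWWWWWWWWWWWWWWWWWW
255 ...........WWWWWWWWWWWWWWWWWWWWWWWWWWWWWWWWWWWWWWWWWWWW
```

The amber is now hidden behind the near finger, so the grasp is central; the 30 N gap of 13.9 mm probably includes pad compression. The tips are only about 2 mm above the rack, which would be tight over the nut, so I'll regrip 4 mm higher.

Call:
play_rows:
  targets:
    - [0, 0, 0, 0, 0, 0, 24]
    - [0, 0, 0, 0, 0, 0, 24]
    - [0, 0, 0, 0, 0, 0, 24]
    - [0, 0, -4, 0, 0, 0, 24]
    - [0, 0, 0, 0, 0, 0, 5]

```text
time_s: 13.95
tool_pos: [555.9, 184.7, 3.0]
ee_rot: [3.141, -0.001, 1.357]
wrist_force: [0.0, -0.3, -0.2]
finger_gap: 0.238
grasp_force: 0.0
```

Call:
play_rows:
  force: 35
  targets:
    - [0, 0, 0, 0, 0, 0, 5]
    - [0, 0, 0, 0, 0, 0, 5]
    - [0, 0, 0, 0, 0, 0, 5]
    - [0, 0, 0, 0, 0, 0, 5]
    - [0, 0, 0, 0, 0, 0, 5]

```text
time_s: 14.45
tool_pos: [555.6, 184.7, 2.5]
ee_rot: [3.141, -0.0, 1.357]
wrist_force: [-0.8, -0.2, 3.8]
finger_gap: 0.162
grasp_force: 34.9
```

```bash
python3 -c "
from h import *
st(); plan([562.5,-144.8,90],1.4915,15,5)"
```

```text
t 14.45 p [555.57 184.66   2.49] r [ 3.1414e+00 -3.0000e-04  1.3569e+00] F [-0.78 -0.21  3.79] T [-0.095  0.24  -0.002] gap 14.12 gf 34.9 q [-0.672  0.424  0.334  1.775 -0.164  0.969 -0.487]
[[-21.4, 5.1, -5.8, 0.0, -0.0, -0.009, 5], [-21.4, 4.9, -5.8, 0.0, -0.0, -0.009, 5], [-21.5, 4.7, -5.8, 0.0, -0.0, -0.009, 5], [-21.5, 4.5, -5.8, 0.0, -0.0, -0.009, 5], [-21.5, 4.3, -5.8, 0.0, -0.0, -0.009, 5]]
[[-21.6, 4.2, -5.8, 0.0, -0.0, -0.009, 5], [-21.6, 4.0, -5.8, 0.0, -0.0, -0.009, 5], [-21.6, 3.8, -5.8, 0.0, -0.0, -0.009, 5], [-21.7, 3.6, -5.8, 0.0, -0.0, -0.009, 5], [-21.7, 3.4, -5.8, 0.0, -0.0, -0.009, 5]]
[[-21.7, 3.2, -5.8, 0.0, -0.0, -0.009, 5], [-21.8, 3.0, -5.8, 0.0, -0.0, -0.009, 5], [-21.8, 2.8, -5.8, 0.0, -0.0, -0.009, 5], [-21.8, 2.6, -5.8, 0.0, -0.0, -0.009, 5], [-21.8, 2.4, -5.8, 0.0, -0.0, -0.009, 5]]
```

Call:
play_rows:
  targets:
    - [0, 0, -8, 0, 0, 0, 5]
    - [0, 0, -16, 0, 0, 0, 5]
    - [0, 0, -22, 0, 0, 0, 5]
    - [0, 0, -22, 0, 0, 0, 5]
    - [0, 0, -20, 0, 0, 0, 5]

```text
time_s: 14.95
tool_pos: [555.4, 184.3, 91.6]
ee_rot: [3.142, 0.0, 1.357]
wrist_force: [0.0, -0.0, -1.3]
finger_gap: 0.163
grasp_force: 35.0
```

```bash
python3 - <<'E'
from h import *
st(); im=capture("scene"); g=cv2.cvtColor(im,cv2.COLOR_RGB2HSV)
for v in range(170,250,3):
    print(v,''.join('D' if p[2]<55 else 'W' if p[1]<70 else 'A' if (p[1]>172 and p[2]>125) else '.' for p in g[v,215:270]))
plan([562,-149.8,90],1.4915,15,5)
E
```

```text
t 14.95 p [555.4  184.34  91.61] r [3.1415 0.     1.3566] F [ 0.03 -0.01 -1.28] T [-0.068  0.005  0.049] gap 14.16 gf 35.0 q [-0.694  0.32   0.357  1.703 -0.121  1.14  -0.518]
170 WWDDDDDW....DDDDDDDDDDDDDDDDDDDD......................D
173 WWWWWWWDDDDDDDDDD.....DDDDDDDDDD.....................DD
176 WWWWWWWWDDDDDDDDD.....DDDDDDDDDD............W........DD
179 WWWWWW...DDDDDDDDDDD..DDDDDDDDDD...........WWWWW.......
182 ..........DDDDDDDDDD...DDDDDDDDD...........WWWWWW......
185 ...........DDDDDDDD......DDDDDDDD......................
188 ............DDDDDDDD.....DDDDDDDD...................WWW
191 .............DDDDDDDD....WDDDDDDD...................WWW
194 .............DDDDDDDDWWWWWDDDDDDDD...................WW
197 .............DDDDDDDDDWW..DDDDDD.......................
200 .................DDDDDW................................
203 ....................WWW................................
206 .....................WW................................
209 .....................WWW...............................
212 .....................WWW...............................
215 ......DD............
[... 613 characters left out ...]
WWWWWWWWWWWWWWWWWWW...
248 .WWWWWWWWWWWWWWWWWWWWWWWWWWWWWWWWWWWWWWWWWWWWWWWWWWWWWW
[[-21.7, 5.1, 0.3, 0.0, -0.0, -0.009, 5], [-21.8, 4.9, 0.3, 0.0, -0.0, -0.009, 5], [-21.8, 4.7, 0.3, 0.0, -0.0, -0.009, 5], [-21.9, 4.5, 0.3, 0.0, -0.0, -0.009, 5], [-21.9, 4.3, 0.3, 0.0, -0.0, -0.009, 5]]
[[-21.9, 4.1, 0.3, 0.0, -0.0, -0.009, 5], [-22.0, 3.9, 0.3, 0.0, -0.0, -0.009, 5], [-22.0, 3.7, 0.3, 0.0, -0.0, -0.009, 5], [-22.0, 3.5, 0.3, 0.0, -0.0, -0.009, 5], [-22.1, 3.3, 0.3, 0.0, -0.0, -0.009, 5]]
[[-22.1, 3.1, 0.3, 0.0, -0.0, -0.009, 5], [-22.1, 2.9, 0.3, 0.0, -0.0, -0.009, 5], [-22.2, 2.7, 0.3, 0.0, -0.0, -0.009, 5], [-22.2, 2.5, 0.3, 0.0, -0.0, -0.009, 5], [-22.2, 2.3, 0.3, 0.0, -0.0, -0.009, 5]]
```

Held: the shank hangs below the tips (u≈237, v 203–213) and the gap is steady at 14.1. Travelling to the stand.

Call:
play_rows:
  targets:
    - [-12, 3, 0, 0, 0, -0.009, 5]
    - [-20, 5, 0, 0, 0, -0.009, 5]
    - [-22, 5, 0, 0, 0, -0.009, 5]
    - [-22, 4.7, 0, 0, 0, -0.009, 5]
    - [-22, 4.5, 0, 0, 0, -0.009, 5]

```text
time_s: 15.5
tool_pos: [557.3, 81.8, 89.0]
ee_rot: [-3.14, 0.001, 1.402]
wrist_force: [-0.1, 0.6, -0.4]
finger_gap: 0.164
grasp_force: 35.0
```

Call:
play_rows:
  targets:
    - [-22, 4.3, 0, 0, 0, -0.009, 5]
    - [-22, 4.1, 0, 0, 0, -0.009, 5]
    - [-22, 3.8, 0, 0, 0, -0.009, 5]
    - [-22, 3.6, 0, 0, 0, -0.009, 5]
    - [-22, 3.5, 0, 0, 0, -0.009, 5]

```text
time_s: 16.0
tool_pos: [559.7, -29.7, 89.1]
ee_rot: [-3.14, 0.001, 1.447]
wrist_force: [0.3, 0.0, -0.7]
finger_gap: 0.157
grasp_force: 35.0
```

Call:
play_rows:
  targets:
    - [-22, 3.2, 0, 0, 0, -0.009, 5]
    - [-22, 3, 0, 0, 0, -0.009, 5]
    - [-22, 2.8, 0, 0, 0, -0.009, 5]
    - [-22, 2.6, 0, 0, 0, -0.009, 5]
    - [-18, 2, 0, 0, 0, -0.009, 5]

```text
time_s: 16.5
tool_pos: [561.6, -136.9, 89.0]
ee_rot: [-3.139, 0.001, 1.491]
wrist_force: [0.6, 0.1, -1.4]
finger_gap: 0.161
grasp_force: 35.0
```

```bash
python3 -c "
from h import *
st(); plan([562,-149.8,90],1.4915,2,5)"
```

```text
t 16.5 p [ 561.56 -136.9    89.04] r [-3.1395e+00  6.0000e-04  1.4910e+00] F [ 0.57  0.1  -1.38] T [-0.093  0.025  0.024] gap 14.01 gf 35.0 q [-0.258  0.322  0.502  1.729 -0.168  1.135  0.214]
[[-6.4, 0.7, -0.5, -0.001, 0.0, -0.0, 5], [-6.4, 0.7, -0.5, -0.001, 0.0, -0.0, 5]]
```

Call:
play_rows:
  targets:
    - [-6, 0.7, 0, 0, 0, 0, 5]
    - [-6, 0.7, 0, 0, 0, 0, 5]
    - [0, 0, 0, 0, 0, 0, 5]

```text
time_s: 16.8
tool_pos: [563.2, -146.8, 89.8]
ee_rot: [-3.141, 0.0, 1.491]
wrist_force: [-0.0, 0.2, 0.3]
finger_gap: 0.163
grasp_force: 35.0
```

```bash
python3 - <<'E'
from h import *
st(); im=capture("scene"); cv2.imwrite("pics/s6.png",im[:,:,::-1]); g=cv2.cvtColor(im,cv2.COLOR_RGB2HSV)
print("foot pred",pix("scene",[562.5,-145.8,92.5]),"nut",pix("scene",[567.5,-146.2,76]))
for v in range(225,300,2):
    print(v,''.join('D' if p[2]<50 else 'W' if p[1]<80 else 'A' if (p[1]>172 and p[2]>125) else 'b' if p[0]>13 else '.' for p in g[v,365:430]))
E
```

```text
t 16.8 p [ 563.16 -146.82   89.83] r [-3.1408  0.      1.4912] F [-0.    0.16  0.29] T [-0.054  0.019  0.003] gap 14.2 gf 35.0 q [-0.242  0.33   0.506  1.719 -0.174  1.138  0.235]
foot pred [393.65704456 267.95006403] nut [394.66238912 274.79171515]
225 DDDDDDDDDDDDDDDDDDDDDDDDDDDDWWWDDDDDDDDDDDDDD....................
227 DDDDDDDDDDDDDDDDDDDDDDDDDDDDDDDDDDDDDDDDDDDD.....................
229 DDDDDDDDDDDDDDDDDDDDDDDDDDDDDDDDDDDDDDDDDDDD.....................
231 DDDDDDDDDDDDDDDDDDWWWDDDDDDDDDDDDDDDDDDDDDDD.....................
233 DDDDDDDDDDDDDDDDDDWWWDDDDDDDDDDDDDDDDDDDDDDD.....................
235 DDDDDDDDDDDDDDDDDDDDDDDDDDDDDDDDDDDDDDDDDDD......................
237 DDDDDDDDDDDDDDDDDDDDDDDDDDDDDDDDDDDDDDDDDD.......................
239 DDDDDDDDDDDDDDDDDDDDDDDDDDDDDDDDDDDDDDDDDD.......................
241 DDDDDDDDDDDDDDDDDDDDDDDDDDDDDDDDDDDDDDDDDD.......................
243 DDDDDDDDDDDDDDDDDDDDDDDDDDDDDDDDDDDDDDDDDD.......................
245 DDDDDDDDDDDDDDDDDDDDDDDDDDDDDDDDDDDDDDDDD........................
247 DDDDDDDDDDDDDDDDDDDDDDDDDDDDDDDDDDDDDDDDD........................
249 DDDDDD
[... 1109 characters left out ...]

281 ................bbbbbbbbbbbbbbbbbbbbbbbbbbbb.....................
283 ................bbbbbbbbbbbbbbbbbbbbbbbbbbbb.....................
285 ................bbbbbbbbbbbbbbbbbbbbbbbbbbbb.....................
287 ................Wbbbbbbbbbbbbbbbbbbbbbbbbbb......................
289 .............WWWWWWbbbbbbbbbbbbbbbbbbbbbbb.......................
291 ...........WWWWWWWWWWbbbbbbbbbbbbbbbbbbbbW.......................
293 ........WWWWWWWWWWWWWWWWWWbbbbbbbbbWWWWWWWWW.....................
295 ......WWWWWWWWWWWWWWWWWWWWWWWWWWWWWWWWWWWWWWWWWWW................
297 ....WWWWWWWWWWWWWWWWWWWWWWWWWWWWWWWWWWWWWWWWWWWWWWWWWW...........
299 .WWWWWWWWWWWWWWWWWWWWWWWWWWWWWWWWWWWWWWWWWWWWWWWWWWWWWWWWW.......
```

The shank (u≈392.3, foot at v≈266) is about 2 mm left of where the bore should put it (393.7), which matches the 3 mm I stopped short in y. Correcting, then lowering to just above the nut.

Call:
play_rows:
  targets:
    - [-3, -0.8, 0, 0, 0, 0, 5]
    - [0, 0, 5, 0, 0, 0, 5]
    - [0, 0, 5, 0, 0, 0, 5]
    - [0, 0, 4, 0, 0, 0, 5]
    - [0, 0, 0, 0, 0, 0, 5]

```text
time_s: 17.35
tool_pos: [562.1, -149.1, 75.4]
ee_rot: [-3.14, -0.0, 1.492]
wrist_force: [-0.2, -0.0, -0.9]
finger_gap: 0.163
grasp_force: 35.0
```

```bash
python3 - <<'E'
from h import *
st(); im=capture("scene"); cv2.imwrite("pics/s7.png",im[:,:,::-1]); g=cv2.cvtColor(im,cv2.COLOR_RGB2HSV); st()
for z in (78.5,74): print("bore pred",z,pix("scene",[562.5,-145.8,z]))
c=pix("scene",[562.5,-145.8,105]);print(c)
for v in range(257,286): print(v,' '.join('%3d'%s for s in g[v,380:410,1]))
E
```

```text
t 17.35 p [ 562.06 -149.1    75.41] r [-3.1403e+00 -1.0000e-04  1.4921e+00] F [-0.24 -0.02 -0.92] T [-0.06   0.058  0.011] gap 14.14 gf 35.0 q [-0.234  0.345  0.503  1.734 -0.183  1.111  0.247]
t 17.4 p [ 562.29 -149.27   75.86] r [-3.1408e+00 -1.0000e-04  1.4920e+00] F [-0.34 -0.59 -0.37] T [0.004 0.034 0.005] gap 14.01 gf 35.0 q [-0.234  0.345  0.503  1.734 -0.183  1.111  0.247]
bore pred 78.5 [393.11900688 274.9379893 ]
bore pred 74 [392.94804915 277.15835386]
[394.14548007 261.60636182]
257  12   0  51  23  28 118  40   0  20  30  43  70 120  15  16  30  51  73 153 149 148 143 144 140 144 152 156 153 152 158
258  43  34  64  15  46  13  28  30  98  57  17  39  68  51  32  17  17  89 140 152 147 153 152 152 150 153 156 158 154 156
259   0  73  54  51  77  78  90  40  89  64  51  26  36  98  46  59  26  94 155 148 156 152 155 156 154 159 160 158 154 152
260  36  20  48  64  18 143 107 141 134 137 109  85  35  40  48  43  30 142 156 150 158 156 154 153 155 160 155 157 155 156
261  29  28  70 128 120 118 134 155 151 144 133  96  48  21  12  40  17 102 145 150 152 156 154 153 153 156 
[... 2291 characters left out ...]
 142 142 131 113 104 113 123 126 133 138 143 145 144 144 148 146 145 146 150 148
281 151 152 147 144 146 141 141 142 141 144 145 142 133 120 118 125 135 141 143 139 142 144 145 142 148 145 147 145 147 151
282 151 149 147 141 142 142 139 141 141 142 144 140 142 134 131 133 139 143 141 146 145 143 145 143 146 149 149 147 148 151
283 151 149 147 143 142 149 142 142 139 143 144 144 144 142 142 143 143 140 142 143 148 145 143 144 143 140 144 145 145 151
284 152 152 146 147 145 142 144 141 144 142 141 145 143 147 142 145 139 143 142 147 143 145 144 143 145 145 147 147 152 152
285 150 145 140 140 145 143 142 144 145 143 144 145 143 143 144 144 145 142 143 142 144 144 146 146 147 142 141 149 150 154
```

The shank is at u≈392.5 and the bore, relative to the nut, should be at about 393.5, so I'll nudge about 1.3 mm towards -y and descend gently, watching force.

Call:
play_rows:
  targets:
    - [-1.3, 0.3, 1, 0, 0, 0, 5]
    - [0, 0, 1.5, 0, 0, 0, 5]
    - [0, 0, 1.5, 0, 0, 0, 5]
    - [0, 0, 1, 0, 0, 0, 5]

```text
time_s: 17.8
tool_pos: [562.7, -150.7, 71.2]
ee_rot: [-3.142, -0.0, 1.492]
wrist_force: [0.4, 0.4, -1.0]
finger_gap: 0.162
grasp_force: 35.0
```

Call:
play_rows:
  targets:
    - [0, 0, 1, 0, 0, 0, 5]
    - [0, 0, 1, 0, 0, 0, 5]

```text
time_s: 18.0
tool_pos: [562.8, -150.7, 69.2]
ee_rot: [3.142, -0.0, 1.492]
wrist_force: [-0.6, -0.5, -0.6]
finger_gap: 0.166
grasp_force: 35.0
```

Call:
play_rows:
  targets:
    - [0, 0, 1, 0, 0, 0, 5]
    - [0, 0, 1, 0, 0, 0, 5]

```text
time_s: 18.2
tool_pos: [562.7, -150.7, 67.2]
ee_rot: [-3.142, -0.0, 1.492]
wrist_force: [-0.2, 0.4, -1.1]
finger_gap: 0.163
grasp_force: 35.0
```

Call:
play_rows:
  targets:
    - [0, 0, 1, 0, 0, 0, 5]
    - [0, 0, 1, 0, 0, 0, 5]
    - [0, 0, 1, 0, 0, 0, 5]

```text
time_s: 18.5
tool_pos: [562.7, -150.7, 64.2]
ee_rot: [-3.142, -0.0, 1.492]
wrist_force: [0.2, -0.3, -0.3]
finger_gap: 0.161
grasp_force: 35.0
```

Call:
play_rows:
  targets:
    - [0, 0, 1, 0, 0, 0, 5]
    - [0, 0, 1, 0, 0, 0, 5]
    - [0, 0, 1, 0, 0, 0, 5]

```text
time_s: 18.8
tool_pos: [562.8, -150.7, 61.2]
ee_rot: [3.142, -0.0, 1.492]
wrist_force: [0.4, 0.4, -1.0]
finger_gap: 0.16
grasp_force: 35.0
```

Call:
play_rows:
  targets:
    - [0, 0, 1, 0, 0, 0, 5]
    - [0, 0, 1, 0, 0, 0, 5]

```text
time_s: 19.0
tool_pos: [562.8, -150.7, 59.2]
ee_rot: [3.142, -0.0, 1.492]
wrist_force: [-0.1, 0.4, -0.8]
finger_gap: 0.163
grasp_force: 35.0
```

```bash
python3 -c "
from h import *
st()"
```

```text
t 19.0 p [ 562.76 -150.74   59.24] r [ 3.1416e+00 -1.0000e-04  1.4918e+00] F [-0.11  0.42 -0.78] T [-0.087  0.053  0.018] gap 14.14 gf 35.0 q [-0.227  0.365  0.498  1.747 -0.195  1.079  0.258]
```

Call:
play_rows:
  targets:
    - [0, 0, 1, 0, 0, 0, 5]
    - [0, 0, 1, 0, 0, 0, 5]
    - [0, 0, 1, 0, 0, 0, 5]
    - [0, 0, 1, 0, 0, 0, 5]
    - [0, 0, 1, 0, 0, 0, 5]

```text
time_s: 19.5
tool_pos: [562.8, -150.8, 54.2]
ee_rot: [3.142, -0.0, 1.492]
wrist_force: [0.1, -0.2, -1.0]
finger_gap: 0.165
grasp_force: 35.0
```

Call:
play_rows:
  targets:
    - [0, 0, 1, 0, 0, 0, 5]
    - [0, 0, 1, 0, 0, 0, 5]

```text
time_s: 19.7
tool_pos: [562.8, -150.8, 52.2]
ee_rot: [3.142, -0.0, 1.492]
wrist_force: [-0.7, 0.2, 0.1]
finger_gap: 0.164
grasp_force: 35.0
```

Call:
play_rows:
  targets:
    - [0, 0, 1, 0, 0, 0, 5]
    - [0, 0, 1, 0, 0, 0, 5]

```text
time_s: 19.9
tool_pos: [562.9, -150.8, 50.3]
ee_rot: [3.141, -0.0, 1.492]
wrist_force: [0.3, 0.3, -0.2]
finger_gap: 0.16
grasp_force: 35.0
```

```bash
python3 -c "
from h import *
st()"
```

```text
t 19.9 p [ 562.86 -150.76   50.31] r [ 3.1413e+00 -1.0000e-04  1.4918e+00] F [ 0.35  0.28 -0.23] T [-0.099 -0.068 -0.008] gap 13.94 gf 35.0 q [-0.223  0.375  0.495  1.755 -0.201  1.062  0.262]
```

Call:
play_rows:
  targets:
    - [0, 0, 1, 0, 0, 0, 5]
    - [0, 0, 1, 0, 0, 0, 5]

```text
time_s: 20.1
tool_pos: [563.2, -150.7, 48.5]
ee_rot: [3.141, -0.0, 1.492]
wrist_force: [0.5, -0.3, 0.4]
finger_gap: 0.161
grasp_force: 35.0
```

Call:
play_rows:
  targets:
    - [0, 0, 1, 0, 0, 0, 5]
    - [0, 0, 1, 0, 0, 0, 5]

```text
time_s: 20.3
tool_pos: [563.2, -150.7, 46.5]
ee_rot: [3.141, -0.0, 1.492]
wrist_force: [2.6, 0.2, 0.0]
finger_gap: 0.162
grasp_force: 35.0
```

Call:
play_rows:
  targets:
    - [0, 0, 1, 0, 0, 0, 5]
    - [0, 0, 1, 0, 0, 0, 5]

```text
time_s: 20.5
tool_pos: [563.1, -150.7, 44.5]
ee_rot: [3.141, -0.0, 1.492]
wrist_force: [3.1, 0.0, 1.2]
finger_gap: 0.158
grasp_force: 35.0
```

```bash
python3 -c "
from h import *
st()"
```

```text
t 20.5 p [ 563.14 -150.73   44.45] r [ 3.1408e+00 -1.0000e-04  1.4920e+00] F [3.06 0.02 1.24] T [-0.054 -0.694 -0.055] gap 13.74 gf 35.0 q [-0.221  0.383  0.493  1.759 -0.205  1.05   0.265]
```

Call:
play_rows:
  targets:
    - [0, 0.4, 1, 0, 0, 0, 5]
    - [0, 0, 1, 0, 0, 0, 5]

```text
time_s: 20.7
tool_pos: [563.3, -150.8, 42.4]
ee_rot: [3.141, -0.0, 1.492]
wrist_force: [1.8, 1.1, 8.1]
finger_gap: 0.164
grasp_force: 35.0
```

Call:
play_rows:
  targets:
    - [0, 0, 0.5, 0, 0, 0, 5]
    - [0, 0, 0.5, 0, 0, 0, 5]

```text
time_s: 20.9
tool_pos: [563.7, -151.0, 42.2]
ee_rot: [3.14, -0.0, 1.492]
wrist_force: [-0.3, 0.1, 12.2]
finger_gap: 0.165
grasp_force: 35.0
```

```bash
python3 -c "
from h import *
st()"
```

```text
t 20.9 p [ 563.71 -150.97   42.24] r [ 3.1404e+00 -2.0000e-04  1.4917e+00] F [-0.32  0.12 12.19] T [ 0.223  0.216 -0.046] gap 14.39 gf 35.0 q [-0.22   0.386  0.492  1.76  -0.208  1.046  0.267]
```

The block is home: z stopped at 42.2 against the expected 42.5, with 12 N up. Releasing.

Call:
play_rows:
  targets:
    - [0, 0, 0, 0, 0, 0, 70]
    - [0, 0, 0, 0, 0, 0, 70]
    - [0, 0, 0, 0, 0, 0, 70]
    - [0, 0, 0, 0, 0, 0, 70]
    - [0, 0, 0, 0, 0, 0, 70]

```text
time_s: 21.4
tool_pos: [562.8, -150.8, 41.0]
ee_rot: [-3.141, -0.0, 1.492]
wrist_force: [0.2, -0.6, 0.2]
finger_gap: 0.531
grasp_force: 0.0
```

Call:
play_rows:
  targets:
    - [0, 0, 0, 0, 0, 0, 70]
    - [0, 0, 0, 0, 0, 0, 70]
    - [0, 0, 0, 0, 0, 0, 70]
    - [0, 0, 0, 0, 0, 0, 70]
    - [0, 0, 0, 0, 0, 0, 70]

```text
time_s: 21.9
tool_pos: [563.1, -150.8, 41.3]
ee_rot: [-3.142, -0.0, 1.492]
wrist_force: [-0.4, 0.4, -0.9]
finger_gap: 0.8
grasp_force: 0.0
```

Call:
play_rows:
  targets:
    - [1.5, 2.5, 0, 0, 0, 0, 70]
    - [1.5, 2.5, 0, 0, 0, 0, 70]
    - [0, 0, 8, 0, 0, 0, 70]
    - [0, 0, 8, 0, 0, 0, 70]
    - [0, 0, 0, 0, 0, 0, 70]

```text
time_s: 22.4
tool_pos: [567.2, -147.9, 23.6]
ee_rot: [-3.139, -0.0, 1.492]
wrist_force: [-0.5, 0.3, -0.4]
finger_gap: 0.805
grasp_force: 0.0
```

```bash
python3 - <<'E'
from h import *
st(); im=capture("scene"); b=cv2.resize(im[225:325,335:455,::-1],None,fx=6.6,fy=6,interpolation=cv2.INTER_CUBIC)
b=cv2.resize(im[225:325,335:455,::-1],None,fx=6,fy=6,interpolation=cv2.INTER_CUBIC); cv2.imwrite("pics/s8.png",b)
E
```

```text
t 22.4 p [ 567.2  -147.93   23.58] r [-3.139e+00 -1.000e-04  1.492e+00] F [-0.49  0.35 -0.38] T [-0.088  0.12  -0.031] gap 70.03 gf 0.0 q [-0.216  0.418  0.483  1.763 -0.223  1.018  0.271]
```

View pics/s8.png

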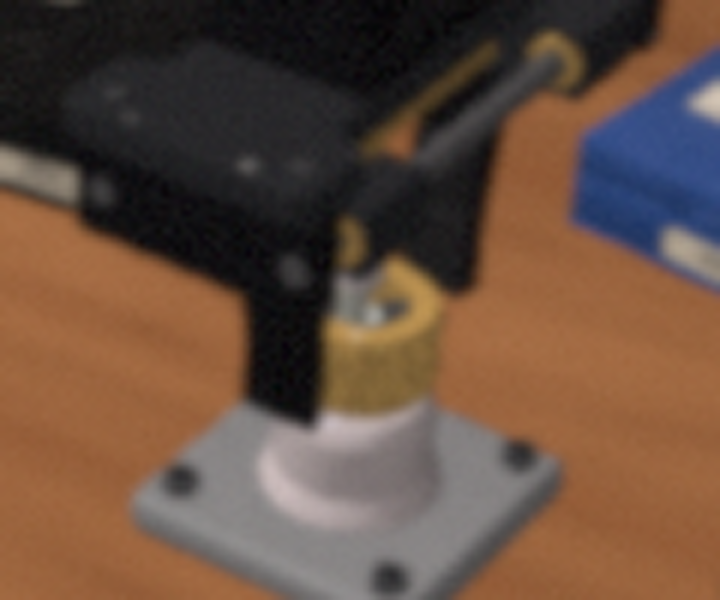

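The picture shows the near tip at crop (284,415) and the far tip at (453,290), straddling the nut, with the shank standing in the bore at (355,295). Fitting the tool's position from the tips.

```bash
python3 - <<'E'
from h import *
from scipy.optimize import least_squares
N=np.array([335+284/6,225+415/6]);F=np.array([335+453/6,225+290/6]); ty=np.array([np.sin(1.492),-np.cos(1.492),0])
for h in (38,39,39.5,40,41):
    s=least_squares(lambda q:np.r_[pix("scene",q-h*ty)-N,pix("scene",q+h*ty)-F],[567,-146,55]); print(h,s.x.round(1),s.fun.round(1))
for z in (50,55,60,65):print(z,pix("scene",[567.5,-146.2,z]), (pix("scene",[567.5,-146.2,z]-39.5*ty)+pix("scene",[567.5,-146.2,z]+39.5*ty))/2)
E
```

```text
38 [ 519.6 -173.6   98.8] [ 0.9  1.  -0.9 -1.1]
39 [ 535.5 -166.2   86. ] [ 0.9  1.  -0.9 -1.1]
39.5 [ 543.5 -162.5   79.7] [ 0.9  1.  -0.9 -1.1]
40 [ 551.5 -158.8   73.3] [ 0.9  1.  -0.9 -1.1]
41 [ 567.4 -151.4   60.6] [ 0.9  1.  -0.9 -1.1]
50 [393.66829379 287.38803235] [393.29906933 287.71006519]
55 [393.85701583 284.99670971] [393.48569399 285.31866769]
60 [394.04689318 282.59074804] [393.67345614 282.91261159]
65 [394.23793647 280.1700125 ] [393.86236621 280.49176161]
```

The tool centre looks about 4 mm off the nut axis in tool -x, and the tips are at z≈61. Shifting +3.5, lowering 10, and closing on the nut.

Call:
play_rows:
  targets:
    - [3.5, 0, 0, 0, 0, 0, 70]
    - [0, 0, 4, 0, 0, 0, 70]
    - [0, 0, 3, 0, 0, 0, 70]
    - [0, 0, 3, 0, 0, 0, 70]

```text
time_s: 22.85
tool_pos: [568.6, -144.6, 15.1]
ee_rot: [3.142, -0.0, 1.492]
wrist_force: [-1.0, 0.2, 0.3]
finger_gap: 0.799
grasp_force: 0.0
```

Call:
play_rows:
  force: 45
  targets:
    - [0, 0, 0, 0, 0, 0, 36]
    - [0, 0, 0, 0, 0, 0, 36]
    - [0, 0, 0, 0, 0, 0, 36]
    - [0, 0, 0, 0, 0, 0, 36]
    - [0, 0, 0, 0, 0, 0, 36]

```text
time_s: 23.35
tool_pos: [569.8, -144.9, 15.6]
ee_rot: [3.139, 0.0, 1.492]
wrist_force: [5.5, -0.9, -3.0]
finger_gap: 0.489
grasp_force: 45.0
```

Call:
play_rows:
  targets:
    - [0, 0, 0, 0, 0, 0, 36]
    - [0, 0, 0, 0, 0, 0, 36]
    - [0, 0, 0, 0, 0, 0, 36]

```text
time_s: 23.65
tool_pos: [569.8, -144.8, 15.6]
ee_rot: [3.139, 0.0, 1.492]
wrist_force: [5.7, -1.5, -3.0]
finger_gap: 0.487
grasp_force: 45.0
```

```bash
python3 -c "
from h import *
st()"
```

```text
t 23.65 p [ 569.82 -144.84   15.58] r [3.1393e+00 3.0000e-04 1.4920e+00] F [ 5.65 -1.53 -3.01] T [-0.237 -0.841 -0.035] gap 42.4 gf 45.0 q [-0.217  0.428  0.478  1.769 -0.229  0.998  0.269]
```

Nut gripped (gap 42.4). Relaxing the x offset and turning clockwise through the first 0.4 rad, which is free running for certain.

Call:
play_rows:
  targets:
    - [0, 1.3, 0, 0, 0, 0.05, 36]
    - [0, 0, 0, 0, 0, 0.08, 36]
    - [0, 0, 0, 0, 0, 0.08, 36]

```text
time_s: 23.95
tool_pos: [570.1, -144.9, 15.6]
ee_rot: [3.141, -0.0, 1.279]
wrist_force: [1.6, -0.6, 0.9]
finger_gap: 0.483
grasp_force: 45.0
```

```bash
python3 -c "
from h import *
st()"
```

```text
t 23.95 p [ 570.08 -144.88   15.55] r [ 3.1414e+00 -1.0000e-04  1.2790e+00] F [ 1.62 -0.62  0.92] T [-0.118  0.136  0.265] gap 42.05 gf 45.0 q [-0.249  0.437  0.52   1.767 -0.252  1.003  0.074]
```

Call:
play_rows:
  targets:
    - [0, 0, 0, 0, 0, 0.08, 36]
    - [0, 0, 0, 0, 0, 0.08, 36]
    - [0, 0, 0, 0, 0, 0.08, 36]

```text
time_s: 24.25
tool_pos: [570.4, -145.1, 15.6]
ee_rot: [3.141, -0.0, 1.039]
wrist_force: [1.9, -0.9, -2.3]
finger_gap: 0.485
grasp_force: 45.0
```

```bash
python3 -c "
from h import *
st()"
```

```text
t 24.25 p [ 570.42 -145.05   15.58] r [ 3.1405e+00 -2.0000e-04  1.0388e+00] F [ 1.89 -0.89 -2.35] T [-0.272 -0.203  0.252] gap 42.23 gf 45.0 q [-0.287  0.447  0.568  1.769 -0.279  1.005 -0.145]
```

Free running reads Tz≈0.255 N m, as specified. Continuing in small steps.

Call:
play_rows:
  targets:
    - [0, 0, 0, 0, 0, 0.05, 36]
    - [0, 0, 0, 0, 0, 0.05, 36]

```text
time_s: 24.45
tool_pos: [570.5, -145.1, 15.6]
ee_rot: [3.14, -0.0, 0.94]
wrist_force: [2.6, -1.5, -0.2]
finger_gap: 0.49
grasp_force: 45.0
```

```bash
python3 -c "
from h import *
st()"
```

```text
t 24.45 p [ 570.52 -145.11   15.57] r [ 3.1403e+00 -2.0000e-04  9.4010e-01] F [ 2.57 -1.52 -0.24] T [-0.362 -0.279  0.233] gap 42.6 gf 45.0 q [-0.303  0.451  0.588  1.77  -0.29   1.007 -0.235]
```

Call:
play_rows:
  targets:
    - [0, 0, 0, 0, 0, 0.05, 36]
    - [0, 0, 0, 0, 0, 0.05, 36]

```text
time_s: 24.65
tool_pos: [570.7, -145.2, 15.6]
ee_rot: [3.14, -0.0, 0.84]
wrist_force: [3.5, -2.6, -2.0]
finger_gap: 0.489
grasp_force: 45.0
```

```bash
python3 -c "
from h import *
st()"
```

```text
t 24.65 p [ 570.67 -145.23   15.58] r [ 3.140e+00 -4.000e-04  8.401e-01] F [ 3.48 -2.6  -1.96] T [-0.361 -0.438  0.25 ] gap 42.57 gf 45.0 q [-0.318  0.456  0.609  1.771 -0.302  1.008 -0.325]
```

Call:
play_rows:
  targets:
    - [0, 0.8, 0, 0, 0, 0.05, 36]
    - [0, 0.2, 0, 0, 0, 0.05, 36]

```text
time_s: 24.85
tool_pos: [570.8, -145.3, 15.6]
ee_rot: [-3.141, -0.0, 0.74]
wrist_force: [-1.1, -0.6, 2.3]
finger_gap: 0.485
grasp_force: 45.0
```

```bash
python3 -c "
from h import *
st()"
```

```text
t 24.85 p [ 570.78 -145.32   15.55] r [-3.1414e+00 -3.0000e-04  7.4020e-01] F [-1.05 -0.56  2.35] T [0.189 0.416 0.241] gap 42.17 gf 45.0 q [-0.332  0.462  0.629  1.769 -0.315  1.012 -0.415]
```

Call:
play_rows:
  targets:
    - [0, 0.2, 0, 0, 0, 0.05, 36]
    - [0, 0.2, 0, 0, 0, 0.05, 36]

```text
time_s: 25.05
tool_pos: [570.9, -145.4, 15.6]
ee_rot: [-3.141, -0.0, 0.64]
wrist_force: [-2.2, 1.9, 3.4]
finger_gap: 0.491
grasp_force: 45.0
```

```bash
python3 -c "
from h import *
st()"
```

```text
t 25.05 p [ 570.88 -145.4    15.57] r [-3.1409e+00 -2.0000e-04  6.4040e-01] F [-2.24  1.91  3.36] T [0.413 0.664 0.314] gap 42.76 gf 45.0 q [-0.348  0.468  0.65   1.769 -0.328  1.015 -0.504]
```

Call:
play_rows:
  targets:
    - [0, -0.4, 0, 0, 0, 0.05, 36]
    - [0, 0, 0, 0, 0, 0.04, 36]

```text
time_s: 25.25
tool_pos: [570.9, -145.5, 15.6]
ee_rot: [3.141, -0.0, 0.55]
wrist_force: [-0.1, -1.3, 1.0]
finger_gap: 0.486
grasp_force: 45.0
```

```bash
python3 -c "
from h import *
st()"
```

```text
t 25.25 p [ 570.95 -145.51   15.57] r [ 3.1413e+00 -4.0000e-04  5.5030e-01] F [-0.05 -1.31  0.98] T [-0.094  0.129  0.261] gap 42.24 gf 45.0 q [-0.363  0.473  0.669  1.771 -0.339  1.016 -0.586]
```

Still free (0.26). Continuing.

Call:
play_rows:
  targets:
    - [0, 0, 0, 0, 0, 0.05, 36]
    - [0, 0, 0, 0, 0, 0.05, 36]

```text
time_s: 25.45
tool_pos: [571.0, -145.7, 15.6]
ee_rot: [3.141, -0.0, 0.45]
wrist_force: [0.9, -1.0, -0.5]
finger_gap: 0.488
grasp_force: 45.0
```

```bash
python3 -c "
from h import *
st()"
```

```text
t 25.45 p [ 571.02 -145.69   15.58] r [ 3.1411e+00 -5.0000e-04  4.5010e-01] F [ 0.9  -0.99 -0.54] T [-0.141  0.028  0.304] gap 42.46 gf 45.0 q [-0.378  0.479  0.691  1.771 -0.352  1.018 -0.676]
```

Call:
play_rows:
  targets:
    - [0, 0.1, 0, 0, 0, 0.05, 36]
    - [0, 0, 0, 0, 0, 0.05, 36]

```text
time_s: 25.65
tool_pos: [571.1, -145.8, 15.6]
ee_rot: [3.141, -0.001, 0.35]
wrist_force: [0.6, -2.3, 0.0]
finger_gap: 0.484
grasp_force: 45.0
```

```bash
python3 -c "
from h import *
st()"
```

```text
t 25.65 p [ 571.06 -145.8    15.58] r [ 3.1411e+00 -5.0000e-04  3.5000e-01] F [ 0.59 -2.3   0.04] T [-0.193 -0.015  0.24 ] gap 42.12 gf 45.0 q [-0.394  0.485  0.712  1.772 -0.365  1.02  -0.765]
```

Call:
play_rows:
  targets:
    - [0, 0.4, 0, 0, 0, 0.05, 36]
    - [0, 0.1, 0, 0, 0, 0.05, 36]

```text
time_s: 25.85
tool_pos: [571.0, -146.0, 15.6]
ee_rot: [-3.141, -0.0, 0.25]
wrist_force: [-1.3, 0.6, 2.0]
finger_gap: 0.489
grasp_force: 45.0
```

```bash
python3 -c "
from h import *
st()"
```

```text
t 25.85 p [ 571.03 -145.95   15.56] r [-3.1414e+00 -2.0000e-04  2.5030e-01] F [-1.27  0.6   1.97] T [0.145 0.264 0.329] gap 42.58 gf 45.0 q [-0.409  0.492  0.733  1.772 -0.38   1.024 -0.853]
```

Call:
play_rows:
  targets:
    - [0, 0.1, 0, 0, 0, 0.05, 36]
    - [0, 0.1, 0, 0, 0, 0.05, 36]

```text
time_s: 26.05
tool_pos: [571.0, -146.1, 15.6]
ee_rot: [-3.141, -0.0, 0.15]
wrist_force: [-0.3, 0.6, 1.1]
finger_gap: 0.489
grasp_force: 45.0
```

```bash
python3 -c "
from h import *
st()"
```

```text
t 26.05 p [ 570.99 -146.12   15.56] r [-3.1414 -0.      0.1504] F [-0.32  0.64  1.11] T [0.243 0.366 0.435] gap 42.58 gf 45.0 q [-0.424  0.499  0.755  1.772 -0.394  1.027 -0.942]
```

The climb has started: Tz is 0.435, about 0.18 over. Taking one small step, then a hold.

Call:
play_rows:
  targets:
    - [0, 0, 0, 0, 0, 0.04, 36]
    - [0, 0, 0, 0, 0, 0, 36]

```text
time_s: 26.25
tool_pos: [571.0, -146.2, 15.5]
ee_rot: [-3.141, -0.0, 0.111]
wrist_force: [-2.2, 0.1, 3.4]
finger_gap: 0.484
grasp_force: 45.0
```

```bash
python3 -c "
from h import *
st()
capture('scene'); st(); capture('scene'); st()" | grep -o "T \[[^]]*\]\|r \[[^]]*\]\|F \[[^]]*\]"
```

```text
r [-3.1415 -0.      0.1114]
F [-2.21  0.07  3.39]
T [0.179 0.419 0.046]
r [-3.1414e+00 -2.0000e-04  1.1250e-01]
F [-1.54  0.38  2.76]
T [ 0.245  0.403 -0.073]
r [-3.1413e+00 -2.0000e-04  1.1270e-01]
F [-1.02 -0.04  3.88]
T [ 0.273  0.415 -0.091]
```

Torque only shows while the nut is moving, so I'll read it at the end of a moving row.

Call:
play_rows:
  targets:
    - [0, 0, 0, 0, 0, 0.03, 36]
    - [0, 0, 0, 0, 0, 0.03, 36]

```text
time_s: 26.55
tool_pos: [571.0, -146.3, 15.5]
ee_rot: [-3.141, -0.0, 0.05]
wrist_force: [-1.8, -0.2, 6.2]
finger_gap: 0.487
grasp_force: 45.0
```

```bash
python3 -c "
from h import *
st()"
```

```text
t 26.55 p [ 570.99 -146.27   15.52] r [-3.1414e+00 -1.0000e-04  4.9900e-02] F [-1.76 -0.24  6.23] T [0.2   0.567 0.445] gap 42.39 gf 45.0 q [-0.439  0.507  0.777  1.773 -0.408  1.03  -1.031]
```

Call:
play_rows:
  targets:
    - [0, 0, 0, 0, 0, 0.03, 36]
    - [0, 0, 0, 0, 0, 0.03, 36]

```text
time_s: 26.75
tool_pos: [570.9, -146.4, 15.5]
ee_rot: [3.142, 0.0, -0.01]
wrist_force: [-3.0, -0.2, 6.2]
finger_gap: 0.489
grasp_force: 45.0
```

```bash
python3 -c "
from h import *
st()"
```

```text
t 26.75 p [ 570.9  -146.42   15.53] r [ 3.1415  0.     -0.0105] F [-2.99 -0.22  6.17] T [0.197 0.67  0.505] gap 42.55 gf 45.0 q [-0.449  0.512  0.79   1.774 -0.417  1.032 -1.084]
```

Call:
play_rows:
  targets:
    - [0, 0, 0, 0, 0, 0.02, 36]

```text
time_s: 26.85
tool_pos: [570.9, -146.4, 15.5]
ee_rot: [3.141, 0.0, -0.03]
wrist_force: [-3.9, -0.4, 6.0]
finger_gap: 0.485
grasp_force: 45.0
```

```bash
python3 -c "
from h import *
st()"
```

```text
t 26.85 p [ 570.89 -146.45   15.52] r [ 3.1415e+00  1.0000e-04 -3.0400e-02] F [-3.87 -0.44  6.01] T [0.179 0.712 0.565] gap 42.18 gf 45.0 q [-0.452  0.513  0.795  1.774 -0.42   1.033 -1.102]
```

Tz is 0.565, about 0.3 over and sustained through the climb, so the grip is firm. Releasing and rising straight up.

Call:
play_rows:
  targets:
    - [0, 0, 0, 0, 0, 0, 75]
    - [0, 0, 0, 0, 0, 0, 75]
    - [0, 0, 0, 0, 0, 0, 75]
    - [0, 0, 0, 0, 0, 0, 75]
    - [0, 0, 0, 0, 0, 0, 75]

```text
time_s: 27.35
tool_pos: [570.9, -146.2, 15.2]
ee_rot: [-3.141, 0.0, -0.028]
wrist_force: [-0.3, -0.0, -0.2]
finger_gap: 0.828
grasp_force: 0.0
```

Call:
play_rows:
  targets:
    - [0, 0, 0, 0, 0, 0, 75]
    - [0, 0, 0, 0, 0, 0, 75]
    - [0, 0, -6, 0, 0, 0, 75]
    - [0, 0, -12, 0, 0, 0, 75]
    - [0, 0, -20, 0, 0, 0, 75]

```text
time_s: 27.85
tool_pos: [570.4, -146.2, 53.8]
ee_rot: [3.142, 0.001, -0.028]
wrist_force: [0.3, -0.2, 0.4]
finger_gap: 0.861
grasp_force: 0.0
```

Call:
play_rows:
  targets:
    - [0, 0, -25, 0, 0, 0, 75]
    - [0, 0, -25, 0, 0, 0, 75]
    - [0, 0, -25, 0, 0, 0, 75]
    - [0, 0, -15, 0, 0, 0, 75]
    - [0, 0, 0, 0, 0, 0, 75]

```text
time_s: 28.35
tool_pos: [572.2, -146.6, 145.8]
ee_rot: [-3.141, -0.004, -0.028]
wrist_force: [0.4, -0.5, -0.7]
finger_gap: 0.864
grasp_force: 0.0
```

```bash
python3 - <<'E'
from h import *
st(); im=capture("scene"); g=cv2.cvtColor(im,cv2.COLOR_RGB2HSV)
print("head base/top pred",pix("scene",[562.5,-145.8,86]),pix("scene",[562.5,-145.8,96]),pix("scene",[562.5,-145.8,111]))
for v in range(248,292,2):
    print(v,''.join('D' if p[2]<50 else 'W' if p[1]<80 else 'A' if (p[1]>172 and p[2]>120) else 'b' if p[0]>13 else '.' for p in g[v,370:425]))
E
```

```text
t 28.35 p [ 572.2  -146.65  145.77] r [-3.1414 -0.0039 -0.0283] F [ 0.45 -0.49 -0.67] T [-0.093  0.171 -0.029] gap 75.2 gf 0.0 q [-0.528  0.366  0.883  1.65  -0.296  1.262 -1.187]
head base/top pred [393.40607145 271.20965225] [393.79303308 266.18387243] [394.38268042 258.52565123]
248 DDDDDDDDDDDDDDDDDDDDDDDDDDD............................
250 DDDDDDDDDDDDDDDDDDDDDDDDDD.............................
252 DDDDDDDDDDDDDDDDDDDDDDDD...............................
254 DDDDDDDDDDDDDDDDDDDDDD.................................
256 DDDDDDDDDDDDDDDDDDDD..AA...............................
258 DDDDDDDDDDDDDDDDD..AAAAAAA.............................
260 DDDDDDDDDDDDDDDD..AAAAAAAAAA...........................
262 DDDDDDDDDDDDDDD..AAAAAAAAAAA...........................
264 DDDDDDDDDDDDDb....AAAAAAAAA............................
266 DDDDDDDDDDDD...........................................
268 .......DDD........WWWWWWWWWbbbbbb......................
270 ..............bbbbWWWWWWWWWbbbbbbbbb...................
272 ............bbbbbbbWWWWWWWbbbbbbbbbbbb.................
274 ............bbbbbbbWWWWWWbbbbbbbbbbbbbb................
276 ...........bbbbbbbbWWWWWWWWWWbbbbbbbbbb................
278 ...........bbbbbbbbbbbbWbWWWWbbbbbbbbbb................
280 ...........bbbbbbbbbbbbbbbbbbbbbbbbbbbb................
282 ...........bbbbbbbbbbbbbbbbbbbbbbbbbbbb................
284 ...........bbbbbbbbbbbbbbbbbbbbbbbbbbbb................
286 ............bbbbbbbbbbbbbbbbbbbbbbbbbbb................
288 .........WWWWbbbbbbbbbbbbbbbbbbbbbbbbb.................
290 .......WWWWWWWWbbbbbbbbbbbbbbbbbbbbbb..................
```

The head sits at the predicted rows (resin to about 266, collar to about 272), upright and home, and the gripper is clear.

```bash
python3 -c "
from rig import *
print(hand_in())"
```

```text
the job is handed in; nothing more can be done
None
```

I set the amber block fully home in the collet, tightened the nut to about 0.3 N m over free running (the top of the firm range), let go and handed the job in at about 28 s; the result was not shown, and I did not re-check the other two blocks or the vial at the end.

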